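# Clamp a cross-flow filter holder with the extension bar

## Task

Clamp the filter holder shut: slip the loose extension bar over the stub of the toggle-clamp lever until it is fully home against the red collar, and with the bar swing the lever past its dead point until it rests against its stop. Then draw the bar off and hang it by its eye on the hook of the laboratory stand, so that it hangs down at rest. Do not work the lever without the bar on it, and leave the white rack, the bottle and the timer where they are.

Things in the scene. Friction and masses are not known exactly. Their poses are not given: they have to be found in the camera images.
- clamp_lever (a joint): toggle-clamp lever, turns level about an upright pivot. 0 rad = open; grows clockwise seen from above (stub swings to the robot's left, towards the plates); dead point 1.08, stop 1.22. Easy (0.15 N m) and stays put below 0.6; then the gasket resists with up to 2.3 N m near 0.8 rad, falling to none at the dead point; past it the lever is driven to the stop and held with about 1.5 N m
- lever_pivot (a point): point on the lever's pivot axis at stub height, 65 mm above the worktop, on the filter holder (bolted-down steel fixture, base 262 x 146 mm, three upright plates 114 mm high, two white cassettes between them). Its x axis points from the pivot out along the stub, z up; the frame turns with the lever
- lever_collar (a point): on the stub's centre line at the outer face of the 26 mm red collar, 40 mm from the pivot; axes as lever_pivot. From here the bare steel stub, 14 mm round, runs 50 mm out, level, 65 mm above the worktop (the base under it is 14 mm high)
- stub_tip (a point): rounded free end of the stub, 90 mm from the pivot, on its centre line
- bar_mid (a point): centre of the extension bar, half-way up: straight, 30 x 30 mm square, 200 mm long, about 0.3 kg. x axis = along the bar from the eye to the open mouth, y = across it (axis of the eye's hole), z up. Blue and black grip from x = -72 to +16 mm, then aluminium tube; it lies flat on the worktop, centre 15 mm up
- bar_mouth (a point): centre of the open mouth of the bar's tube, 97 mm from bar_mid along +x; square bore 22 x 22 mm, 81 mm deep; walls 4 mm
- bar_eye (a point): centre of the hanging eye, 88 mm from bar_mid along -x: steel ring 30 mm outside, 22 mm hole, 10 mm thick; the hole runs along the bar's y axis, so level while the bar lies or is carried flat.
- hook_mid (a point): on the centre line of the hook, half-way out, 233 mm above the worktop: a straight red vinyl-coated peg 12 mm round on a fixed laboratory stand (grey base 100 x 116 mm, upright 12 mm rod). x axis = level, from the peg's tip to its root and the rod; y level across the peg; z up. The peg rises 8 degrees to its tip and is 67 mm long from boss to tip
- hook_tip (a point): free end of the hook's centre line, 30 mm out from hook_mid (a 6 mm round end stands past it)
- hook_root (a point): where the peg's centre line meets the face of the grey boss, about 37 mm inward from hook_mid; the upright rod stands 16 mm behind this face and rises to 276 mm above the worktop
- rest_mid (a point): middle of the rest rod's centre line: a level rod 12 mm round, rubber-sleeved, on the same stand, parallel to the hook (seen from above), 120 mm below it and 15 mm to its right seen from the robot. A bar hung with its length to the left of the hook swings down against it and stays there nearly upright; its sleeve ends about level with the hook's tip
- rack_white: white tube rack, 124 x 77 x 29 mm, bystander; origin at the centre of its underside
- reagent_c: white bottle with blue cap, 52 mm across, 106 mm high, bystander; origin at the centre of its underside
- timer: small white bench timer, 59 x 68 x 24 mm, bystander; origin at the centre of its underside
- ext_bar: the extension bar as a whole; origin at the centre of its underside, 15 mm below bar_mid; same axes as bar_mid

How it is judged:
By the outcome, as a careful person would: the job done as asked, in the order asked, and still so for the second after the job is handed in, with the robot touching nothing.
It also fails if it takes over 51 s, if anything falls off the work surface, if the arm or the gripper's body presses on something with over 40 N, if the wrist force passes 120 N, or if a joint passes its speed limit or range.

## Robot

A 6-joint arm with a two-finger parallel gripper is mounted at the origin on a cart in front of the work surface, level with it; the furniture and walls round the work are solid. World frame = base frame: x ahead of the robot, y to its left, z up, the work surface at z = 0. Lengths are in mm, angles in rad, forces in N, time in s.
With the tool pointing down it reaches from about 350 to 875 mm from the base axis. Payload 4.2 kg.
Tool frame: the origin (TCP) lies at the very end of the fingers, on their centre line; the grasp point (between the pads) lies 19 mm behind it (arm.pinch_z is the distance from the TCP to the grasp point, in mm); z points along the fingers, y is the line along which they close (so a half turn about z gives the same grasp; the last joint's range is limited). The gripper opens to 87 mm and grips with 3 to 60 N. Pads are 19 mm wide; open, the fingers measure 117 mm over their backs; the gripper's body (75 mm by 190 mm) begins 51 mm behind the grasp point.
Start: joints at [-0.963, 0.385, 0.008, 0, -1.194, -0.259], TCP at [213.621, -587.337, 185.35] pointing down, gripper open.
Joint ranges: [-3.14, 3.14], [-1.21, 2.06], [-1.07, 1.41], [-3.16, 2.05], [-2.99, -0.16], [-3.1, 3.1]. Speed limits (rad/s): [2.79, 2.79, 3.14, 3.14, 3.14, 3.14].

## Interface

Orientations are given as a rotation vector (axis times angle).
In Python, from bench import sensors, capture, arm gives the robot as it stands.
- The arm moves only by the tool carry_out, never from a script. Its argument "steps" is a list of rows, each an object with "travel": the shift along the tool's x, y, z as a fraction of full scale, a list of three; "turn": the turn about the tool's z as a fraction of full scale. In form: [{"travel": [dx, dy, dz], "turn": turn}, ...]. A call has 1 to 10 rows; each row is the pose to reach, as a shift and turn from the pose commanded when the call began, along the tool's axes at that moment, turning the shorter way round; what a row does not reach only later rows make up. Full scale, the value 1, is 120 mm for a shift and pi rad for a turn. A row lasts 1/10 s, in which the tool goes at most 50 mm and 8.59 degrees, less where a joint would pass 70% of its speed; a pose out of reach is approached as far as the arm can. A call with a number of a shift or a turn outside -1 to 1 is refused whole. A call with a gripper value outside its range is refused whole. "jaw" is the opening in per cent of the stroke, from 0 (shut) to 100 (fully open), set as the call begins (left out, the last holds). The fingers move at their own pace and stop on an object; "newtons" is the grip in N (left out, the last holds). Time passes only in rows, so rows that repeat a pose let the fingers close. It gives the time, the measured TCP pose, the force, the opening and the grip force at its end, in the units of the state.
- sensors.get_obs(): the state, without advancing time (a new reading comes with each control period).
- capture(name): name is "scene" or "top"; returns a dict with "pixels" (480x640x3 uint8, red, green, blue), "fx", "fy", "cx", "cy" (pixels), "origin" and "attitude" of the camera in the world. Camera axes: x right, y up, looking along -z (the intrinsics and any distortion apply to the point x, -y, -z); pixel columns grow to the right and rows downward; lengths in mm; the calibration is good to about 2 mm. A picture is of the moment at which its call begins. There is no depth.
- arm.sign_off(): hands the job in; it is judged then, once.
The state is a dict: "time_s": time; "joint_positions": joint angles; "qd": joint speeds; "joint_torque": joint torques, N m; "eef_pos": TCP position; "eef_rot": TCP orientation; "force": force on the tool from outside, world axes, zero at the start; "ft_torque": the same for the moment, N m; "width": finger opening in mm; "grasp_force": force on a finger pad.
Only numpy, scipy, OpenCV 4.12 (cv2) and the standard library are available. Lean on these libraries where they do the work, as an engineer would, in place of code of your own. Each camera call takes 0.05 s, during which the arm holds its last target. There are 200 camera calls.

## Working session

There is one attempt and no reset: what is moved stays moved. The work goes in short steps, Python scripts to look and compute and a tool call to move; the robot and the scene stay as the last step left them, time stands still between calls to the robot, and variables do not carry over. Pictures are saved under pics/ and viewed, at most 10 in all, crops included, and the job is handed in when it is done.

Besides the shell and the picture viewer there is one more tool, called after "Emit:" as name(argument=value, ...), one argument or row to a line, values as JSON. carry_out: Moves the arm, as the interface text tells. Shift numbers are shares of 120 mm and turn numbers shares of pi rad, none past 1 either way. Its arguments: {"type":"object","properties":{"steps":{"type":"array"},"jaw":{"type":"number"},"newtons":{"type":"number"}},"required":["steps"]}

```bash
mkdir -p pics; cat > h.py <<'E'
import numpy as np, cv2
from bench import sensors, capture, arm
from scipy.spatial.transform import Rotation as R
def snap(name,fn):
    c=capture(name); cv2.imwrite('pics/'+fn,c['pixels'][:,:,::-1]); 
    import pickle; pickle.dump(c,open('pics/'+fn+'.pkl','wb')); return c
E
python3 - <<'E'
from h import *
for n in('scene','top'):
    c=snap(n,n+'0.png'); print({k:v for k,v in c.items() if k!='pixels'})
print(sensors.get_obs(), arm.pinch_z, [a for a in dir(arm) if a[0]!='_'])
E
```

```text
{'fx': 538.7984900278536, 'fy': 538.7984900278536, 'cx': 318.6710934454228, 'cy': 233.31077711843596, 'origin': array([ -73.92550357,  918.79309991, 1233.08441216]), 'attitude': array([ 0.29818876, -1.00948418, -2.40151233])}
{'fx': 458.9018096944891, 'fy': 458.9018096944891, 'cx': 312.47841105253724, 'cy': 233.86679727055204, 'origin': array([ 434.41140153,   -9.37722958, 1382.2592133 ]), 'attitude': array([ 0.05946187, -0.03626272, -1.59508117])}
{'time_s': 0.1, 'joint_positions': array([-9.63398035e-01,  3.85508014e-01,  6.76008623e-03, -4.43464479e-04,
       -1.19403477e+00, -2.58601426e-01]), 'qd': array([-0.00250729, -0.00371311,  0.0040178 ,  0.00207953, -0.00055992,
       -0.00036518]), 'joint_torque': array([-4.02764308e-04, -3.91689456e+01,  1.87935591e+01,  4.23193753e+00,
        1.34521592e-02, -7.70806787e-05]), 'eef_pos': array([ 213.40294512, -586.77353624,  184.34977276]), 'eef_rot': array([ 0.54478277, -3.09352885, -0.00310345]), 'force': array([-0.03989685, -0.21806341, -0.44218528]), 'ft_torque': array([-0.02939936, -0.03724736,  0.0710177 ]), 'grasp_force': 0.0, 'width': 87.21279458601688} 18.700000000000003 ['IKError', 'pinch_z', 'sign_off']
```

View pics/top0.png

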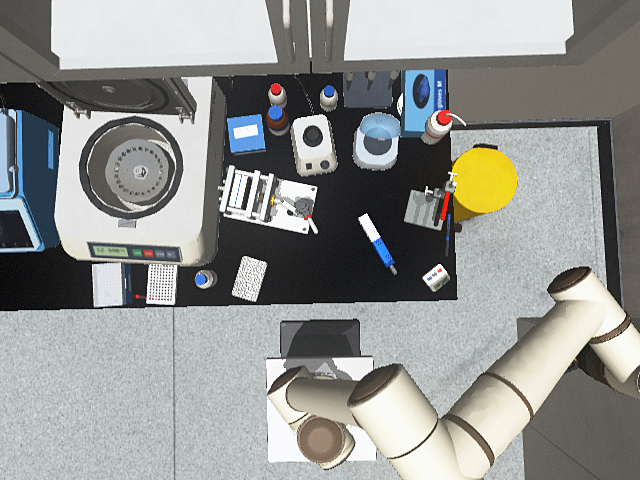

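View pics/scene0.png

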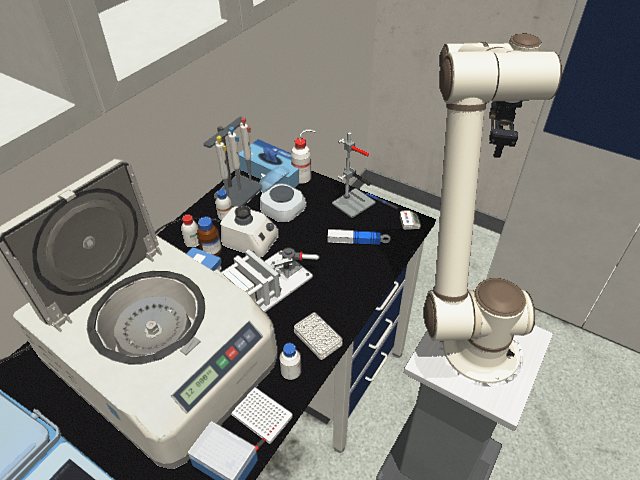

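```bash
python3 - <<'E'
import cv2
a=cv2.imread('pics/top0.png'); cv2.imwrite('pics/top0c.png',cv2.resize(a[155:300,265:465],None,fx=4,fy=4,interpolation=cv2.INTER_CUBIC))
a=cv2.imread('pics/scene0.png'); cv2.imwrite('pics/scene0c.png',cv2.resize(a[125:275,230:430],None,fx=4,fy=4,interpolation=cv2.INTER_CUBIC))
E
```

```text
(no output)
```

View pics/top0c.png

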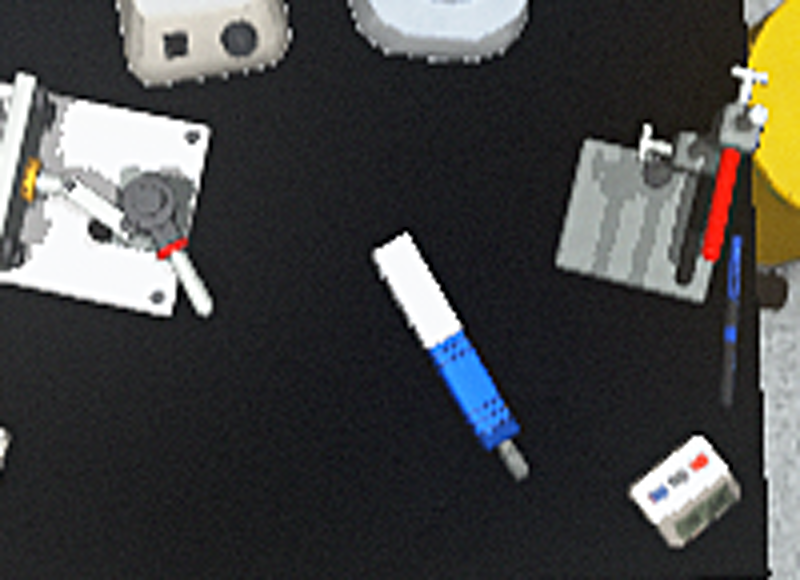

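View pics/scene0c.png

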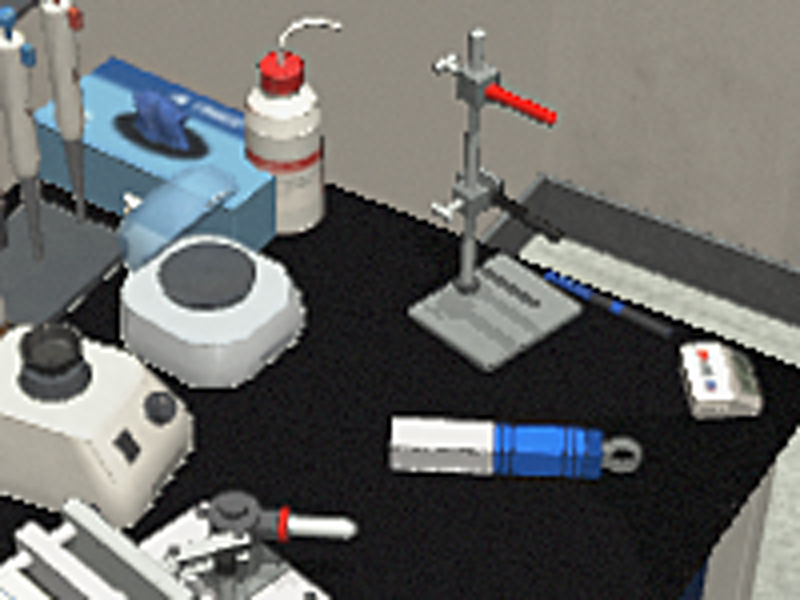

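```bash
cat >> h.py <<'E'
import pickle
def ray(c,u,v):
    d=np.array([(u-c['cx'])/c['fx'],-(v-c['cy'])/c['fy'],-1.]); return c['origin'],R.from_rotvec(c['attitude']).apply(d)
def atz(c,u,v,z):
    o,d=ray(c,u,v); return o+d*(z-o[2])/d[2]
def tri(r1,r2):
    (o1,d1),(o2,d2)=r1,r2
    s=np.linalg.lstsq(np.c_[d1,-d2],o2-o1,rcond=None)[0]; p,q=o1+s[0]*d1,o2+s[1]*d2
    return (p+q)/2,np.linalg.norm(p-q)
def cp(off,u,v): return (u+.5)/4-.5+off[0],(v+.5)/4-.5+off[1]
def proj(c,p):
    q=R.from_rotvec(c['attitude']).inv().apply(np.asarray(p)-c['origin']); return c['cx']+c['fx']*q[0]/-q[2],c['cy']-c['fy']*q[1]/-q[2]
E
python3 - <<'E'
from h import *
np.set_printoptions(precision=1,suppress=True)
t=pickle.load(open('pics/top0.png.pkl','rb'));s=pickle.load(open('pics/scene0.png.pkl','rb'))
T=lambda u,v:cp((265,155),u,v); S=lambda u,v:cp((230,125),u,v)
print(sensors.get_obs()['time_s'])
for n,a,b,z in [('tip',(206,312),(354,529),65),('collar',(177,256),(287,524),65),('htip',(711,259),(553,117),237),('hroot',(731,150),(490,89),228),('mouthtop',(391,245),None,30),('gripend',(500,440),None,30),('eyeend',(522,476),(640,454),15),
  ('gripstart_top',(446,340),(497,430),30),('pivot',(150,200),(238,505),90),('rest_tip',(684,281),(560,239),115),('mouthtopL',(374,256),(392,446),30),('mouthtopR',(408,234),(392,420),30),('rodtop',(742,112),(477,33),276)]:
    p=atz(t,*T(*a),z); o=[n,p]
    if b: o+=[atz(s,*S(*b),z),*tri(ray(t,*T(*a)),ray(s,*S(*b)))]
    print(*o)
E
```

```text
0.1
tip [518.1  -1.5  65. ] [518.3  -2.3  65. ] [517.9  -1.6  65.9] 0.1469844273769748
collar [559.   18.4  65. ] [563.2  20.   65. ] [560.9  19.4  65.5] 4.452044233736575
htip [ 532.3 -318.2  237. ] [ 536.  -319.8  237. ] [ 533.1 -316.8  240. ] 2.5440451636779047
hroot [ 601.7 -336.   228. ] [ 602.2 -337.3  228. ] [ 601.4 -335.7  229.2] 0.14772500924777737
mouthtop [ 566.4 -139.2   30. ]
gripend [ 420.8 -214.5   30. ]
eyeend [ 393.7 -232.1   15. ] [ 394.2 -233.4   15. ] [ 393.7 -231.9   16.6] 0.1495643718099333
gripstart_top [ 495.2 -177.4   30. ] [ 497.6 -182.5   30. ] [ 494.7 -176.7   36.3] 0.31948158015765954
pivot [597.  36.  90.] [590.7  42.5  90. ] [597.2  35.8  80.7] 2.2182208686632623
rest_tip [ 527.9 -331.9  115. ] [ 525.  -326.8  115. ] [ 528.3 -333.5  108.9] 0.19713247964579583
mouthtopL [ 558.6 -126.4   30. ] [ 559.1 -122.2   30. ] [ 560.  -126.1   26.1] 2.461163544072903
mouthtopR [ 574.2 -151.9   30. ] [ 574.7 -147.5   30. ] [ 575.8 -151.8   25.9] 2.5976361115802504
rodtop [ 617.7 -330.   276. ] [ 616.  -337.1  276. ] [ 614.8 -329.8  280.7] 4.8050962934258035
```

```bash
python3 - <<'E'
from h import *
t=pickle.load(open('pics/top0.png.pkl','rb'))
im=cv2.resize(t['pixels'][150:250,205:345,::-1],None,fx=5.7,fy=5.7,interpolation=cv2.INTER_CUBIC)
P=lambda p:tuple(int(((a-o)+.5)*5.7) for a,o in zip(proj(t,p),(205,150)))
piv=np.array([598.,37]); 
for ang,col in((205.6,(0,255,255)),(135.7,(0,255,0))):
    u=np.array([np.cos(np.radians(ang)),np.sin(np.radians(ang))]); n=np.array([-u[1],u[0]])
    q=lambda r,w,z:P([*(piv+r*u+w*n),z])
    for z in(65,):
        cv2.polylines(im,[np.array([q(40,-15,z),q(240,-15,z),q(240,15,z),q(40,15,z)])],True,col,1)
    cv2.circle(im,q(162,0,65),5,col,1); cv2.circle(im,q(0,0,65),3,col,1)
    for a,b in((37.5,95),(95,37.5)):
        cv2.polylines(im,[np.array([q(162-a,-b,123),q(162+a,-b,123),q(162+a,b,123),q(162-a,b,123)])],True,(0,0,255),1)
cv2.imwrite('pics/ov.png',im)
E
```

```text
(no output)
```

View pics/ov.png

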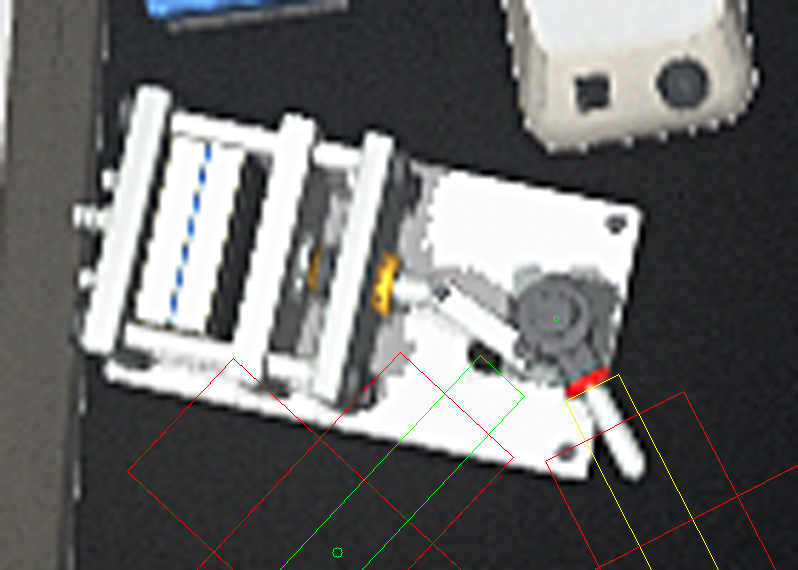

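Emit:
carry_out(
  steps=[
    {"travel": [-0.3,0.1,0],"turn": 0},
    {"travel": [-0.6,0.4,0],"turn": -0.01},
    {"travel": [-0.9,0.7,0],"turn": -0.02},
    {"travel": [-1,1,0],"turn": -0.03},
    {"travel": [-1,1,0],"turn": -0.04},
    {"travel": [-1,1,0],"turn": -0.04},
  ],
  jaw=100,
  newtons=60,
)

```text
time_s: 0.7
eef_pos: [285.6, -432.5, 185.5]
eef_rot: [-0.741, 3.053, -0.0]
force: [-0.4, -0.3, 0.1]
width: 87.2
grasp_force: 0.0
```

```bash
cat >> h.py <<'E'
np.set_printoptions(precision=3,suppress=True)
def go(x,y,z,yaw):
    o=sensors.get_obs(); Q=R.from_rotvec(o['eef_rot']); xa=Q.apply([1,0,0]); psi=np.degrees(np.arctan2(xa[1],xa[0]))
    d=Q.inv().apply(np.array([x,y,z])-o['eef_pos'])/120
    print('psi',psi.round(2),'travel',d,'turn',round(-((yaw-psi+180)%360-180)/180,4),'q',o['joint_positions'],'F',o['force'],'t',o['time_s'],'w',o['width'],'p',o['eef_pos'])
E
python3 -c "
from h import *
go(454.2,-198.6,60,-152)"
```

```text
psi -152.71 travel [-2.142  1.088  1.046] turn -0.0039 q [-0.674  0.203 -0.25  -0.    -1.117 -0.421] F [-0.421 -0.281  0.116] t 0.7 w 87.21932301740772 p [ 285.588 -432.513  185.549]
```

Emit:
carry_out(
  steps=[
    {"travel": [-0.35,0.2,0],"turn": 0},
    {"travel": [-0.7,0.4,0],"turn": 0},
    {"travel": [-1,0.55,0],"turn": 0},
    {"travel": [-1,0.55,0],"turn": 0},
  ],
)

```text
time_s: 1.1
eef_pos: [364.2, -318.0, 185.3]
eef_rot: [-0.743, 3.052, 0.0]
force: [-0.1, 0.4, 0.6]
width: 86.9
grasp_force: 0.0
```

Emit:
carry_out(
  steps=[
    {"travel": [-0.35,0.2,0.2],"turn": 0},
    {"travel": [-0.7,0.4,0.5],"turn": 0},
    {"travel": [-1,0.5,0.8],"turn": 0},
    {"travel": [-1,0.5,0.9],"turn": 0},
    {"travel": [-1,0.5,0.9],"turn": 0},
    {"travel": [-1,0.5,0.9],"turn": 0},
  ],
)

```text
time_s: 1.7
eef_pos: [441.3, -212.7, 77.1]
eef_rot: [0.737, -3.052, -0.0]
force: [1.2, -0.2, 0.6]
width: 87.0
grasp_force: 0.0
```

```bash
python3 - <<'E'
from h import *
go(454.2,-198.6,4,-152)
for n in('scene','top'): snap(n,n+'1.png')
a=cv2.imread('pics/scene1.png')[200:280,320:400];b=cv2.imread('pics/top1.png')[200:280,340:420]
cv2.imwrite('pics/p1.png',cv2.resize(np.hstack([a,b]),None,fx=5,fy=5,interpolation=cv2.INTER_CUBIC))
E
```

```text
psi -152.85 travel [-0.15   0.055  0.609] turn -0.0047 q [-0.116  0.272 -0.467  0.001 -0.833 -0.981] F [ 1.172 -0.186  0.618] t 1.7 w 87.0477801072831 p [ 441.282 -212.675   77.125]
```

View pics/p1.png

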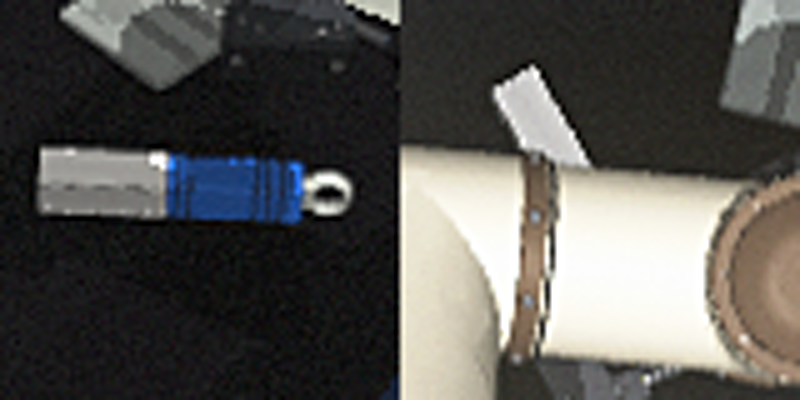

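Emit:
carry_out(
  steps=[
    {"travel": [-0.15,0.055,0.1],"turn": -0.005},
    {"travel": [-0.15,0.055,0.25],"turn": -0.005},
    {"travel": [-0.15,0.055,0.4],"turn": -0.005},
    {"travel": [-0.15,0.055,0.55],"turn": -0.005},
    {"travel": [-0.15,0.055,0.61],"turn": -0.005},
    {"travel": [-0.15,0.055,0.61],"turn": -0.005},
    {"travel": [-0.15,0.055,0.61],"turn": -0.005},
  ],
)

```text
time_s: 2.5
eef_pos: [455.1, -198.3, 5.2]
eef_rot: [-0.761, 3.046, -0.002]
force: [-0.7, -0.3, -0.5]
width: 87.1
grasp_force: 0.0
```

Emit:
carry_out(
  steps=[
    {"travel": [0,0,0],"turn": 0},
    {"travel": [0,0,0],"turn": 0},
    {"travel": [0,0,0],"turn": 0},
    {"travel": [0,0,0],"turn": 0},
    {"travel": [0,0,0],"turn": 0},
    {"travel": [0,0,0],"turn": 0},
    {"travel": [0,0,0],"turn": 0},
    {"travel": [0,0,0],"turn": 0},
  ],
  jaw=0,
  newtons=60,
)

```text
time_s: 3.3
eef_pos: [454.3, -197.7, 4.1]
eef_rot: [0.762, -3.048, -0.0]
force: [0.5, 0.6, -0.3]
width: 31.1
grasp_force: 0.0
```

```bash
python3 -c "
from h import *
go(454.2,-198.6,54,-154.4)"
```

```text
psi -151.91 travel [ 0.004 -0.006 -0.416] turn 0.0138 q [-0.082  0.388 -0.533  0.    -0.65  -0.998] F [ 0.5    0.649 -0.342] t 3.3 w 31.10437302635574 p [ 454.276 -197.713    4.094]
```

Emit:
carry_out(
  steps=[
    {"travel": [0,0,0],"turn": 0},
    {"travel": [0,0,0],"turn": 0},
    {"travel": [0,0,0],"turn": 0},
  ],
)

```text
time_s: 3.6
eef_pos: [454.3, -197.7, 4.2]
eef_rot: [-0.762, 3.048, -0.0]
force: [0.6, -0.4, -0.1]
width: 6.9
grasp_force: 0.0
```

Emit:
carry_out(
  steps=[
    {"travel": [0,0,-0.1],"turn": 0},
    {"travel": [0,0,-0.25],"turn": 0},
    {"travel": [0,0,-0.42],"turn": 0.013},
    {"travel": [0,0,-0.42],"turn": 0.013},
    {"travel": [0,0,-0.42],"turn": 0.013},
  ],
)

```text
time_s: 4.1
eef_pos: [454.3, -197.6, 54.7]
eef_rot: [-0.7, 3.062, 0.0]
force: [-0.1, 0.0, 0.2]
width: 0.2
grasp_force: 0.0
```

```bash
python3 - <<'E'
from h import *
u=np.array([np.cos(np.radians(205.6)),np.sin(np.radians(205.6))]); piv=np.array([598.4,36.9]); print(piv+u*90)
# pre-insert: mouth 25 past tip
g=piv+u*(90+25+97+32); print(g)
go(*g,54.1,-154.4)
for n in('scene','top'): snap(n,n+'2.png')
a=cv2.imread('pics/scene2.png')[150:270,270:400]
cv2.imwrite('pics/p2.png',cv2.resize(a,None,fx=5,fy=5,interpolation=cv2.INTER_CUBIC))
E
```

```text
[517.235  -1.988]
[378.353 -68.529]
psi -154.25 travel [0.103 1.244 0.005] turn 0.0008 q [-0.082  0.31  -0.482 -0.    -0.778 -1.039] F [-0.108  0.002  0.238] t 4.1 w 0.23973539782481834 p [ 454.319 -197.635   54.683]
```

View pics/p2.png

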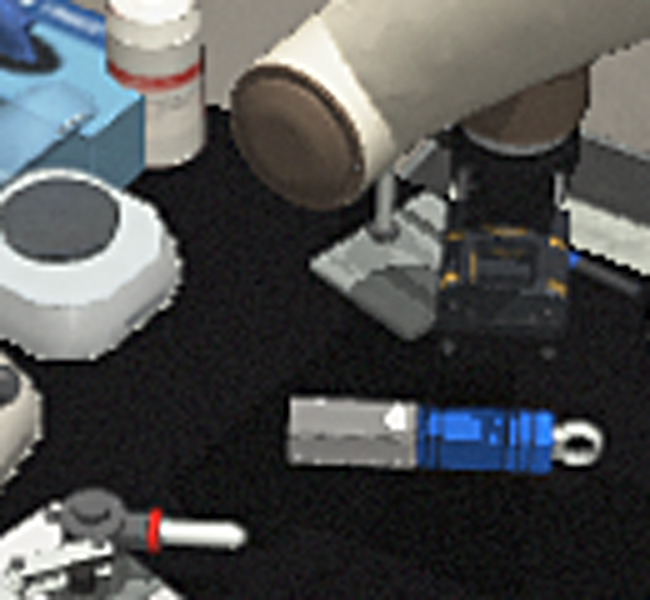

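```bash
python3 - <<'E'
from h import *
s=pickle.load(open('pics/scene2.png.pkl','rb'))
P=lambda p:np.round((np.array(proj(s,p))-[270,150]+.5)*5)
print('tcp',P([454.3,-197.6,54.7]),'pinch',P([454.3,-197.6,73]))
u=np.array([.883,.469])
for x in(97,16,-72,-88): 
    print(x,P([*(np.array([482.5,-183.6])+x*u),30]))
b=s['pixels'][195:260,330:400,::-1].astype(float); 
cv2.imwrite('pics/p3.png',cv2.resize(np.clip(b*2.5+30,0,255).astype('uint8'),None,fx=8,fy=8,interpolation=cv2.INTER_CUBIC))
E
```

```text
tcp [495. 396.] pinch [497. 375.]
97 [292. 413.]
16 [418. 420.]
-72 [556. 427.]
-88 [582. 428.]
```

View pics/p3.png

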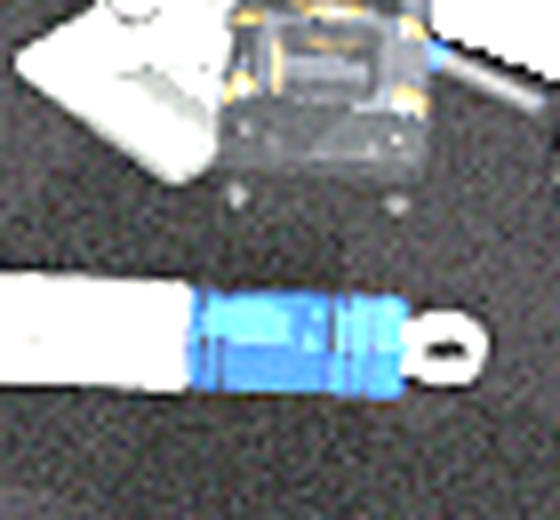

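```bash
python3 - <<'E'
from h import *
t=pickle.load(open('pics/top2.png.pkl','rb'));s=pickle.load(open('pics/scene2.png.pkl','rb'))
print('plate', [atz(t,u,v,0)[:2] for u,v in((267,357),(374,357),(267,462),(374,462))])
print('base', proj(t,[0,0,0]),proj(s,[0,0,0]),proj(s,[0,0,30]))
# full view for comparing arm
h=np.hstack([cv2.resize(s['pixels'][100:420,240:640,::-1],(400,320)),cv2.resize(t['pixels'][150:470,240:640,::-1],(400,320))])
o=sensors.get_obs()
for p in([454.3,-197.6,54.7],[454.3,-197.6,200.]):
    for c,off in((s,(240,100)),(t,(-160,150))):
        q=np.round(np.array(proj(c,p))-off).astype(int); cv2.circle(h,tuple(int(a) for a in q),3,(0,255,0),-1)
cv2.imwrite('pics/p4.png',cv2.resize(h,None,fx=1,fy=1))
E
```

```text
plate [array([155.359, 154.128]), array([ 148.618, -163.428]), array([-148.292,  159.709]), array([-153.88 , -153.599])]
base (np.float64(320.13903998690034), np.float64(409.30581684761)) (np.float64(480.9309421782632), np.float64(349.42144583601157)) (np.float64(483.2833474970372), np.float64(343.0077328255768))
```

View pics/p4.png

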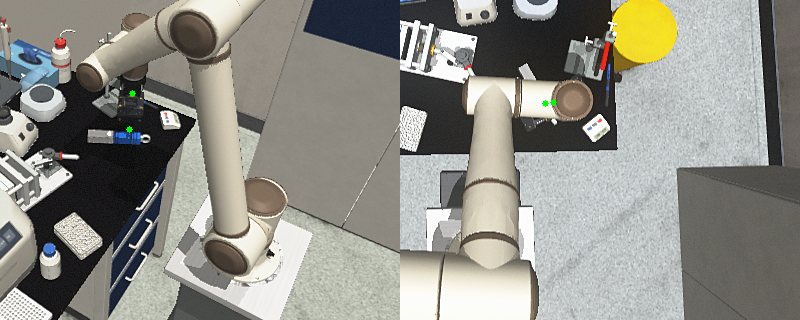

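```bash
python3 - <<'E'
from h import *
a=pickle.load(open('pics/scene0.png.pkl','rb'))['pixels'].astype(float);b=pickle.load(open('pics/scene2.png.pkl','rb'))['pixels'].astype(float)
print('tcp px',proj(pickle.load(open('pics/scene2.png.pkl','rb')),[454.3,-197.6,54.7]))
np.set_printoptions(linewidth=250)
d=(b-a).mean(2)
for r in range(212,250): print(r,d[r,352:388].round().astype(int))
E
```

```text
tcp px (np.float64(368.5085777625939), np.float64(228.79945392281172))
212 [ -64  -65  -64  -66  -59 -100 -102  -75  -57   -8   11   30   25   14    4   14   27   12   18   20   11   20   20   28   25   16   19   61   34   23   28    6    6    0   -6    4]
213 [-66 -63 -63 -62 -59 -77 -58  -8  34  25  13  18  22  23  10  18  15  21  35  26  26  23  21  21  42  20  24  16  22  18  19  15  -5   4  -9  -1]
214 [-68 -67 -62 -55 -43 -52  -8  20  23  19   8  15  19  18  17  17  20  35  33  20  25  28  25  32  44  29  16  25  35  29  17   0  -7  -4  -2  -3]
215 [-59 -61 -40 -20   2  23  24  13  17  13  14   9  16   4   5  10  10   6  11   8  13   9  10  14  16  22  18  10  18  18  16   4   4   9  -5  -5]
216 [  1 -21 -11  -3  -3   4  -6   7   8   5  -4   5   5   2  16  -6   1  21  13   8  11   6   5  10  18  15  14  13  11   3  10  -3   1  -3  -8  -3]
217 [-17  -3   3  -8   0   1  -5   9  -4  12  -5  -2  -3  -2   1   2  -4  -5   2  -6   6   1   5   0   2  10   5  13   9  12   5  -3   0  -4   2   4]
218 [  6  -3  -5  -5  -9  -9  15  32  20   3   2   6  -1  -1  -2   0  -2  -5   0   9  -3 -10 
[... 4078 characters left out ...]
 -8 -11   0  -4 -13   1  -9   0  -4   5 -10   0   3  10   6  14   7  13   7   8   2   0   7  11  -6]
246 [-12 -13  -8  -6  -3  -8 -13 -12 -20  -6 -14  -6 -17   0 -10 -13 -11 -18   6 -10 -12 -21  -8 -11   3  -2   1   5   1   6  15   7  -1   8  11   3]
247 [ -1  -1  -8  -7  -2  -6  -8 -10 -13 -11   2  -1   2 -13  -2  -1  -9 -20 -13  -5 -10  -1  -8 -11  -7   6   5   1   4   7   3   4   9  -2  -3  -7]
248 [-21 -16 -19 -19 -12  -2  -7  -4  -5   4   0  -6 -16  -6 -10 -17  -8  -6 -15  -1 -11 -15  -2 -15 -13  -5   5  -8  -6   0   7   7  -2  -6  15   3]
249 [ -3  -2  -8 -10  -3  -2   1 -12 -12 -10 -16  -7  -5 -11  -9  -6  -7  -3 -12   4 -14 -16 -11 -15   2   5   3  -3  -9   7   0   2   1   6   6   8]
```

Emit:
carry_out(
  steps=[
    {"travel": [0,0,0.12],"turn": 0},
    {"travel": [0,0,0.16],"turn": 0},
    {"travel": [0,0,0.19],"turn": 0},
    {"travel": [0,0,0.205],"turn": 0},
    {"travel": [0,0,0.225],"turn": 0},
    {"travel": [0,0,0.225],"turn": 0},
  ],
)

```text
time_s: 4.8
eef_pos: [454.2, -197.7, 27.4]
eef_rot: [0.7, -3.062, -0.0]
force: [-0.3, 0.2, -0.8]
width: 0.4
grasp_force: 0.0
```

Emit:
carry_out(
  steps=[
    {"travel": [0,0,0.02],"turn": 0},
    {"travel": [0,0,0.04],"turn": 0},
    {"travel": [0,0,0.06],"turn": 0},
    {"travel": [0,0,0.08],"turn": 0},
    {"travel": [0,0,0.08],"turn": 0},
  ],
)

```text
time_s: 5.3
eef_pos: [454.0, -197.7, 17.6]
eef_rot: [0.7, -3.062, -0.0]
force: [-0.3, -0.4, -0.3]
width: 0.6
grasp_force: 0.0
```

```bash
python3 - <<'E'
from h import *
go(454.2,-198.6,54,-154.4)
s=snap('scene','scene3.png'); t=snap('top','top3.png')
a=pickle.load(open('pics/scene2.png.pkl','rb'))['pixels']
print('tcp',(np.array(proj(s,[454.2,-197.7,sensors.get_obs()['eef_pos'][2]]))-[330,180]+.5)*5)
f=lambda x:cv2.resize(np.clip(x[180:260,330:410,::-1].astype(float)*2+20,0,255).astype('uint8'),None,fx=5,fy=5,interpolation=cv2.INTER_CUBIC)
cv2.imwrite('pics/p5.png',np.hstack([f(a),f(s['pixels'])]))
E
```

```text
psi -154.26 travel [ 0.002 -0.008 -0.304] turn 0.0008 q [-0.082  0.366 -0.52  -0.    -0.685 -1.039] F [-0.272 -0.351 -0.301] t 5.3 w 0.5589212530051326 p [ 453.987 -197.679   17.557]
tcp [191.738 287.883]
```

View pics/p5.png

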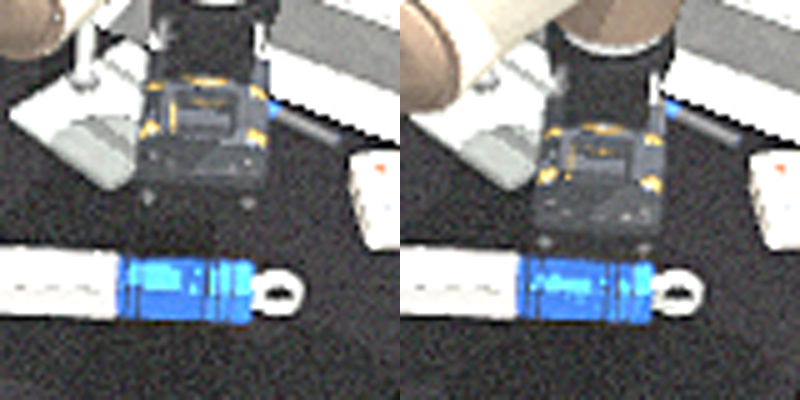

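```bash
cat >> h.py <<'E'
def avg(fn,n=6):
    a=np.mean([capture('scene')['pixels'].astype(float) for _ in range(n)],0); np.save('pics/'+fn,a); return a
E
python3 -c "
from h import *
avg('A')"
```

Emit:
carry_out(
  steps=[
    {"travel": [0,0,-0.2],"turn": 0},
    {"travel": [0,0,-0.5],"turn": 0},
    {"travel": [0,0,-0.6],"turn": 0},
    {"travel": [0,0,-0.6],"turn": 0},
  ],
)

```text
time_s: 6.1
eef_pos: [456.0, -198.0, 92.1]
eef_rot: [-0.699, 3.058, -0.003]
force: [-0.1, 0.4, 0.4]
width: 0.3
grasp_force: 0.0
```

```bash
python3 -c "
from h import *
avg('B')"
```

Emit:
carry_out(
  steps=[
    {"travel": [0,0,0],"turn": 0},
    {"travel": [0,0,0],"turn": 0},
    {"travel": [0,0,0],"turn": 0},
    {"travel": [0,0,0],"turn": 0},
    {"travel": [0,0,0],"turn": 0},
    {"travel": [0,0,0],"turn": 0},
    {"travel": [0,0,0],"turn": 0},
    {"travel": [0,0,0],"turn": 0},
    {"travel": [0,0,0],"turn": 0},
    {"travel": [0,0,0],"turn": 0},
  ],
  jaw=100,
)

```text
time_s: 7.4
eef_pos: [454.3, -197.8, 90.0]
eef_rot: [-0.7, 3.063, -0.0]
force: [-0.1, -0.6, -0.0]
width: 72.4
grasp_force: 0.0
```

```bash
python3 - <<'E'
from h import *
C=avg('C'); A=np.load('pics/A.npy');B=np.load('pics/B.npy')
np.set_printoptions(linewidth=250)
o=sensors.get_obs(); s=pickle.load(open('pics/scene3.png.pkl','rb')); p=o['eef_pos']; print(p,o['width'])
Y=R.from_rotvec(o['eef_rot']).apply([0,1,0])
print('tcp',proj(s,p),'fingers open',proj(s,p+43*Y),proj(s,p-43*Y))
d=(C-B).mean(2)
for r in range(200,262,2): print(r,d[r:r+2,340:404].reshape(2,-1,2).mean((0,2)).round().astype(int))
E
```

```text
[ 454.273 -197.753   89.944] 85.9711612102336
tcp (np.float64(369.2336706751537), np.float64(220.60066189600084)) fingers open (np.float64(368.5287044209824), np.float64(230.14778340439574)) (np.float64(369.9134004501778), np.float64(211.3953095594449))
200 [  0   1   4 -18   0   1   0   1  -1   0   1   0   1   0   0  -2  -2  -2   2   1   1   0   4   0   0   0   0   0   0   1   0   0]
202 [-14   1   0   1   0   0   0   0 -18  -1  -1  -1   2   0   0   0   0   1   0  -3   6   4   1   0   0   1   1   0   0   1   0   0]
204 [ 2  0  0  0  0 -1  0  0 -3 -1  1  2 -1 -3 -2 -3 -3 -1  2  2  4  1  0 -1  1 -1 -1  1 -1  1  0  0]
206 [ 0  0  0  0  0  0  0  0 -3 -3 -1  1 -2  0  0  1  0  0  1 -1 -2 -1  0  1 -1  0  0  0  1  0 -2  0]
208 [-1  0  0  0  0  0  0  0  1  5  3  0  0 -1  1 -1 -2  1  0 -1 -1 -3  2  1  0  1 -1 -2  0  0  0  0]
210 [ 1  1  0 -1  0  0  0  1 -2  4  1  1  0 -1  1  1 -1  0 -1  3  4  1  1  0  0 -1 -1  1 -1  2  0  0]
212 [ 1 -1  1  0  0  0  0  0  0  2 -2  0  1  0  1  0 -1  0  1  0 -7  1 -1  0  0  1  2  2 -2  1  0  0]
214 [-1  2  1 -1  0  0  0  0 -1  0 -2  0 -1  5  4  1 -1  1 -2  1 -1 
[... 1871 characters left out ...]
 -1 -2  0  0  0 -2 -2 -1  2  0  0 -1 -1 -1  1  2 -1  0  0  0 -1  1  0  0  1  1  0 -2  1]
250 [ 2  0 -1  1  2 -2 -2  2  0 -1  2  0  0  1  1 -1  0  1 -1  0 -2  2  1 -1  0  1  0  0  0  2  0  1]
252 [-1 -1 -1 -1  2 -1  0 -1  0 -1  0 -1 -1 -1 -1  1 -1  2 -1  1  2  0  0 -1 -1  0  1  0 -1 -2  1  0]
254 [-2 -1  0  0  0 -1  1  0  0 -1  1  0  0 -1  1  0 -1  1  3  0  0  2  0  1 -1  0  0  1 -1  1  0  1]
256 [-2  0  2  0  0  1 -1  1  1 -2  1  1  1 -1 -1  0  0  0 -1  0 -2  1 -3 -1  0  0  0  2 -1  0 -1  0]
258 [-1  3  0  0  0  0 -2  1  0  1 -1  1 -1  0  1  1  0 -2  0 -1  0  1 -1  1  2  2 -1  0  1 -1  0  1]
260 [-1  0 -1  0  1  2 -1 -1  1  0 -1  0  0  0 -1  1  0 -3 -2  1  2  0 -1  1  2  0 -1  1  3  1 -2  1]
```

```bash
python3 - <<'E'
from h import *
C=np.load('pics/C.npy');A=np.load('pics/A.npy');B=np.load('pics/B.npy')
Z=pickle.load(open('pics/scene0.png.pkl','rb'))['pixels'].astype(float)
np.set_printoptions(linewidth=250)
for n,I in(('scene0',Z),('A low closed',A),('B closed',B),('C open',C)):
    print(n,'blue-ch')
    for r in range(226,246): print(r,I[r,354:388,2].round().astype(int))
E
```

```text
scene0 blue-ch
226 [26 25 26 23 20 23 30 28 25 22 37 21 27 18 28 27 27 32 22 24 26 28 21 23 29 27 22 13 30 23 28 23 28 18]
227 [11 26 25 32 17 21 27 29 25 25 25 25 17 23 16 25 27 23 27 24 29 26 27 28 16 29 27 35 16 21 30 22 22 22]
228 [23 20 28 24 21 26 30 17 21 12 24 30 22 27 19 27 19 24 21 25 24 25 29 20 28 23 26 26 26 28 20 28 22 30]
229 [ 8 21 19 11 22 24 21 23 22 23 23 25 20 18 20 23 24 27 26 27 23 24 25 28 19 14 25 10 22 22 11 21 17 11]
230 [54 44 52 28 12  9  9  7  6  3  4  0  7  5  4  6  9  1  9 14  9 21  7 14 21 12 24 24 10 17 14 11 23 24]
231 [169 111 165 120  67 130 132 133 137 137 133 136 134 140 138  98  95  50  86  67  59  36  21  15  26  19  13  19  25  10  17  12  15  18]
232 [255 141 255 236 169 255 255 255 255 255 255 255 255 255 255 242 238 133 216 160 175 158  72  88  94  84  43  16  17  12  16  22  21  21]
233 [253 167 248 220 207 246 245 243 242 243 242 242 243 243 244 248 255 172 255 175 255 255 143 154 171 179 100  29   6  11  14  20  19  12]
234 [250 168 245 216 203 241 241 240 240 239 239 239 239 239 240 241 249 165 250 165 246 255 128 146 160 167  89  30  2
[... 8709 characters left out ...]
143 134 137 103 126 114]
241 [120  80 122  72 117 121 118 119 118 119 118 119 118 119 119 122  91 118 158  93 151 124 114 151 155 156 115 117 140 203 223 197 201 170]
242 [ 96  94 125  57 114 121 123 123 122 122 122 123 124 121 122 128  95 123 158  94 154 120 123 151 156 160  60   0  38 159 197 198 192 152]
243 [ 52  60  86  48  87  90 121 126 126 127 127 128 129 121 120 128  89 147 155  93 148  92 144 151 153 164  70  12  11   4  14  16   3   4]
244 [  6   7   5   6   4   2   4   1   1   2   2  10  12  15  15  20   7  34  60  55  63  39  92 101 115  87  36  17  22  21  20  18  22  22]
245 [14 13 18 18 13 14 14 16 12 12 15 11 10 13 10 13  8 10  4 11 15 11 10 10  9 13 18 26 25 26 26 24 25 24]
```

Emit:
carry_out(
  steps=[
    {"travel": [0,0,0.2],"turn": 0},
    {"travel": [0,0,0.4],"turn": 0},
    {"travel": [0,0,0.55],"turn": 0},
    {"travel": [0,0,0.65],"turn": 0},
    {"travel": [0,0,0.69],"turn": 0},
    {"travel": [0,0,0.7],"turn": 0},
    {"travel": [0,0,0.7],"turn": 0},
    {"travel": [0,0,0.7],"turn": 0},
    {"travel": [0,0,0.7],"turn": 0},
    {"travel": [0,0,0.7],"turn": 0},
  ],
  jaw=0,
  newtons=20,
)

```text
time_s: 8.7
eef_pos: [454.6, -197.7, 6.4]
eef_rot: [-0.7, 3.062, -0.001]
force: [0.2, 1.0, 0.1]
width: 15.3
grasp_force: 0.0
```

Emit:
carry_out(
  steps=[
    {"travel": [0,0,0.01],"turn": 0},
    {"travel": [0,0,0.02],"turn": 0},
    {"travel": [0,0,0.02],"turn": 0},
  ],
)

```text
time_s: 9.0
eef_pos: [454.1, -197.7, 3.4]
eef_rot: [0.7, -3.062, -0.0]
force: [0.6, -0.6, -0.1]
width: 0.7
grasp_force: 0.0
```

Emit:
carry_out(
  steps=[
    {"travel": [0,0,0.01],"turn": 0},
    {"travel": [0,0,0.02],"turn": 0},
    {"travel": [0,0,0.02],"turn": 0},
  ],
)

```text
time_s: 9.3
eef_pos: [454.1, -197.7, 0.9]
eef_rot: [0.7, -3.062, -0.0]
force: [0.4, 0.3, 0.5]
width: 0.4
grasp_force: 0.0
```

```bash
python3 - <<'E'
from h import *
np.set_printoptions(linewidth=250)
D=avg('D',4)
t=capture('top')['pixels']; cv2.imwrite('pics/top4.png',t[:,:,::-1])
for r in range(212,246): print(r,D[r,350:390,2].round().astype(int))
E
```

```text
212 [94 96 96 96 98 95 81 57 36 35 34 42 62 56 45 43 43 44 44 46 45 43 44 40 44 38 60 64 59 81 66 68 37 23 23 25 26 21 24 23]
213 [96 96 96 96 94 84 97 54 36 34 34 49 61 56 41 40 42 45 43 43 42 46 43 44 46 34 50 65 54 63 63 68 40 23 26 25 26 26 25 22]
214 [96 95 96 96 93 93 78 47 34 42 35 51 62 58 42 40 32 42 39 41 38 41 36 40 39 32 63 65 54 63 64 66 39 24 26 22 23 26 27 25]
215 [85 95 94 94 84 72 42 28 40 67 40 56 61 69 67 69 44 64 62 45 40 41 43 40 42 33 63 66 55 64 64 66 40 25 24 22 19 23 25 25]
216 [69 90 81 72 70 36  8 33 65 69 41 54 60 60 66 64 66 66 68 66 65 66 65 66 70 36 60 66 53 64 64 66 40 26 24 24 28 24 23 24]
217 [46 70 71 43 16 13 10 50 62 63 39 32 28 53 59 64 62 62 64 64 66 63 66 64 66 36 62 68 56 61 64 66 40 22 23 26 25 22 28 24]
218 [12 17  7 10 18 16 15 44 60 70 41 36 33 57 40 49 48 48 51 51 53 57 57 58 63 44 61 74 55 61 64 67 30 25 20 26 26 21 26 24]
219 [22 17 17 20 20 16 20 56 62 90 57 35 35 45 45 43 44 44 45 42 43 44 45 41 42 35 34 42 40 42 51 58 30 24 20 27 24 26 23 24]
220 [ 18  20  19  14  24  16  18  53  69 108  58  34  38  36  42  39  43  44  45  44  46  43
[... 3083 characters left out ...]
118 115 117 116 116 112 116 116 121 120  94 120  72 118  96  90 117 120 121  94  99 100 106 110 109 107 100 108  60]
242 [128 117 151 122  94  93 123  56 112 119 121 122 121 121 121 120 121 119 119 140  98  96 124  74 120  94  97 119 122 125  47   0  44 110 114 114 115 114  66  25]
243 [ 84  84  78  38  51  62  84  48  86  89 120 125 123 125 125 127 128 120 118 137  78 115 124  75 116  72 116 121 121 127  54   8   8   5  20  24   7   4   8   9]
244 [ 3  2  2  6  6  4  2  7  5  1  5  5  1  2  2  9 10 16 15 21  5 35 53 44 56 40 81 86 94 69 25 14 20 15 16 15 14 15 20 16]
245 [ 9 17 16 18 16 12 17 15 15 14 14 13 10 11 12 12  8 11 10 12 10 10 12 10  8  6  8  4  7 11 13 18 20 16 15 15 21 18 18 17]
```

```bash
python3 - <<'E'
from h import *
s=pickle.load(open('pics/scene0.png.pkl','rb')); I=s['pixels'].mean(2)
p=np.array([213.4,-586.8,184.35]); Q=R.from_rotvec([0.54478277,-3.09352885,-0.0031]); X,Y,Z=Q.apply(np.eye(3))
for n,q in(('tcp',p),('f+ pad',p+43.5*Y),('f+ back',p+58*Y),('f- pad',p-43.5*Y),('f- back',p-58*Y),('pinch',p-19*Z),('body',p-70*Z),('b+x',p-70*Z+37.5*X),('b-x',p-70*Z-37.5*X),('b+y',p-70*Z+95*Y),('b-y',p-70*Z-95*Y)): print(n,np.round(proj(s,q),1))
for r in range(96,170): print(r,''.join('#' if v<60 else ('+' if v<100 else '.') for v in I[r,470:545]))
E
```

```text
tcp [493.8 157.2]
f+ pad [493.9 165.2]
f+ back [494.  167.9]
f- pad [493.6 149.6]
f- back [493.6 147.1]
pinch [495.1 152.4]
body [498.7 139.2]
b+x [511.  140.6]
b-x [486.5 137.7]
b+y [499.3 156.7]
b-y [498.2 123. ]
96 .......................##..................................................
97 .........+.............#+...........+++.+..+.+++.++++.+++++.+.+++++++++++++
98 ...........+..........##+.+++++++++++++++++++++++++++++++++++++++++++++++++
99 .............++.+....+#+.++++++++++++++++++++++++++++++++++++++++++++++++++
100 .............+++++++.+++++++++++++++++++++++++++++++#++++++................
101 ..............++++++..+#+##########++............+##+......................
102 ...............++++...+################+++..++++####.......................
103 ..............+##....###############################.......................
104 ............+++#.....+##############################.......................
105 .++++++++++++++#.....+##############################.......................
106 +++++++++++++++#.....+##############################.......................
107 +++++
[... 4330 characters left out ...]
............................................................
162 ...........................................................................
163 ...........................................................................
164 ...........................................................................
165 ...........................................................................
166 ...........................................................................
167 ...........................................................................
168 ...........................................................................
169 ...........................................................................
```

The fingertips seen in the start picture lie about 39 mm higher than the reported TCP projects. That fits with finding no contact so far. I'll touch the bar's top gently to measure the offset.

Emit:
carry_out(
  steps=[
    {"travel": [0,0,0.02],"turn": 0},
    {"travel": [0,0,0.035],"turn": 0},
    {"travel": [0,0,0.045],"turn": 0},
    {"travel": [0,0,0.045],"turn": 0},
  ],
)

```text
time_s: 9.95
eef_pos: [454.1, -197.7, -4.5]
eef_rot: [0.7, -3.062, -0.0]
force: [0.1, 1.2, -0.1]
width: 0.3
grasp_force: 0.0
```

Emit:
carry_out(
  steps=[
    {"travel": [0,0,0.01],"turn": 0},
    {"travel": [0,0,0.02],"turn": 0},
    {"travel": [0,0,0.02],"turn": 0},
  ],
)

```text
time_s: 10.25
eef_pos: [454.3, -197.7, -6.7]
eef_rot: [0.7, -3.063, -0.0]
force: [-0.8, 0.2, -0.6]
width: 0.1
grasp_force: 0.0
```

Emit:
carry_out(
  steps=[
    {"travel": [0,0,0.01],"turn": 0},
    {"travel": [0,0,0.02],"turn": 0},
    {"travel": [0,0,0.02],"turn": 0},
  ],
)

```text
time_s: 10.55
eef_pos: [454.4, -197.8, -6.9]
eef_rot: [0.701, -3.062, 0.001]
force: [-4.5, 3.5, 17.2]
width: 0.7
grasp_force: 8.7
```

Emit:
carry_out(
  steps=[
    {"travel": [0,0,0.01],"turn": 0},
    {"travel": [0,0,0.02],"turn": 0},
    {"travel": [0,0,0.02],"turn": 0},
  ],
)

```text
time_s: 10.85
eef_pos: [454.5, -197.8, -7.0]
eef_rot: [-0.703, 3.062, -0.002]
force: [-8.9, 6.7, 33.9]
width: 0.6
grasp_force: 17.5
```

Emit:
carry_out(
  steps=[
    {"travel": [0,0,-0.1],"turn": 0},
    {"travel": [0,0,-0.3],"turn": 0},
    {"travel": [0,0,-0.3],"turn": 0},
    {"travel": [0,0,-0.3],"turn": 0},
    {"travel": [0,0,-0.3],"turn": 0},
    {"travel": [0,0,-0.3],"turn": -0.013},
    {"travel": [0,0,-0.3],"turn": -0.013},
    {"travel": [0,0,-0.3],"turn": -0.013},
    {"travel": [0,0,-0.3],"turn": -0.013},
  ],
  jaw=100,
  newtons=60,
)

```text
time_s: 11.75
eef_pos: [454.0, -197.7, 24.1]
eef_rot: [0.761, -3.047, -0.001]
force: [-0.3, 0.1, -0.4]
width: 64.5
grasp_force: 0.0
```

```bash
python3 -c "
from h import *
go(454.2,-198.6,-33.4,-152)"
```

```text
psi -151.95 travel [ 0.002 -0.008  0.479] turn 0.0003 q [-0.082  0.356 -0.514 -0.    -0.702 -0.999] F [-0.332  0.06  -0.389] t 11.75 w 64.46406164272666 p [ 454.03  -197.699   24.093]
```

Emit:
carry_out(
  steps=[
    {"travel": [0,-0.01,0],"turn": 0},
    {"travel": [0,-0.01,0.1],"turn": 0},
    {"travel": [0,-0.01,0.2],"turn": 0},
    {"travel": [0,-0.01,0.3],"turn": 0},
    {"travel": [0,-0.01,0.4],"turn": 0},
    {"travel": [0,-0.01,0.45],"turn": 0},
    {"travel": [0,-0.01,0.48],"turn": 0},
    {"travel": [0,-0.01,0.48],"turn": 0},
  ],
)

```text
time_s: 12.55
eef_pos: [454.8, -198.8, -33.3]
eef_rot: [0.762, -3.047, -0.0]
force: [0.3, 0.4, 0.8]
width: 86.9
grasp_force: 0.0
```

Emit:
carry_out(
  steps=[
    {"travel": [0,0,0],"turn": 0},
    {"travel": [0,0,0],"turn": 0},
    {"travel": [0,0,0],"turn": 0},
    {"travel": [0,0,0],"turn": 0},
    {"travel": [0,0,0],"turn": 0},
    {"travel": [0,0,0],"turn": 0},
    {"travel": [0,0,0],"turn": 0},
    {"travel": [0,0,0],"turn": 0},
    {"travel": [0,0,0],"turn": 0},
    {"travel": [0,0,0],"turn": 0},
  ],
  jaw=0,
)

```text
time_s: 13.55
eef_pos: [454.8, -198.8, -33.0]
eef_rot: [0.762, -3.048, -0.0]
force: [-0.5, -0.0, 0.8]
width: 29.2
grasp_force: 60.0
```

Emit:
carry_out(
  steps=[
    {"travel": [0,0,-0.1],"turn": 0},
    {"travel": [0,0,-0.3],"turn": 0},
    {"travel": [0,0,-0.417],"turn": 0.013},
    {"travel": [0.03,0.3,-0.417],"turn": 0.013},
    {"travel": [0.06,0.65,-0.417],"turn": 0.013},
    {"travel": [0.1,0.9,-0.417],"turn": 0.013},
    {"travel": [0.1,1,-0.417],"turn": 0.013},
    {"travel": [0.1,1,-0.417],"turn": 0.013},
    {"travel": [0.1,1,-0.417],"turn": 0.013},
  ],
)

```text
time_s: 14.45
eef_pos: [388.0, -98.5, 17.0]
eef_rot: [-0.701, 3.062, -0.0]
force: [0.6, 0.3, -2.8]
width: 29.1
grasp_force: 60.0
```

```bash
python3 - <<'E'
from h import *
go(378.4,-68.5,17.0,-154.4)
for n in('scene','top'): snap(n,n+'5.png')
t=pickle.load(open('pics/top5.png.pkl','rb'));s=pickle.load(open('pics/scene5.png.pkl','rb'))
# bar position check by projection: mouth top edge
p=sensors.get_obs()['eef_pos']; u=np.array([.902,.432]);n=np.array([-.432,.902])
for nm,q in(('mouthTL',[*(p[:2]+129*u+15*n),80]),('mouthTR',[*(p[:2]+129*u-15*n),80]),('mouthBL',[*(p[:2]+129*u+15*n),50]),('stubtip',[517.2,-2,65])): print(nm,'top',np.round(proj(t,q),1),'scene',np.round(proj(s,q),1))
I=s['pixels'].mean(2); np.set_printoptions(linewidth=250)
c=np.round(proj(s,[*(p[:2]+129*u),65])).astype(int); print(c)
for r in range(c[1]-20,c[1]+20): print(r,''.join('#' if v<60 else('+' if v<120 else('o' if v<180 else 'O')) for v in I[r,c[0]-35:c[0]+60]))
E
```

```text
psi -154.21 travel [-0.037  0.26  -0.   ] turn 0.0011 q [ 0.162  0.234 -0.743  0.    -0.594 -1.283] F [ 0.634  0.327 -2.766] t 14.45 w 29.072827858145768 p [387.984 -98.489  16.992]
mouthTL top [326.1 239. ] scene [328.8 250.4]
mouthTR top [335.6 234.2] scene [329.8 243.2]
mouthBL top [326.  239.5] scene [328.7 257.3]
stubtip top [316.3 232.9] scene [318.4 257.1]
[329 250]
230 ################################################++##++++++#+++++++++++##+ooo##############+#+##
231 ################################################++++++++#++#+++++++++++++oo+##############+++##
232 ##################################################++++#++++++++++++++++#+o+###############oo+##
233 #################################################+++++++++++#++++++++++##o+#+++++++#######+++##
234 ##################################################+++++#++++#+++++++++++++####++++++++####+++##
235 ###################################################+++++++#+++++++#++#++++##########++++++++###
236 ###################################################+++++++++#++#+#####++###############+#++####
237 ####################
[... 2575 characters left out ...]

263 +++++##########################################################################################
264 ++++++#########################################################################################
265 ++++++++#######################################################################################
266 +oooo+oo+######################################################################################
267 +oooooo+oo#####################################################################################
268 +ooooooOOOo####################################################################################
269 oooo++OOOOOo+##################################################################################
```

Emit:
carry_out(
  steps=[
    {"travel": [-0.02,0.2,0],"turn": 0.001},
    {"travel": [-0.037,0.26,0],"turn": 0.001},
    {"travel": [-0.037,0.26,0],"turn": 0.001},
    {"travel": [-0.037,0.26,0],"turn": 0.001},
  ],
)

```text
time_s: 14.95
eef_pos: [378.8, -68.8, 17.0]
eef_rot: [-0.695, 3.063, -0.0]
force: [0.8, 0.0, -2.0]
width: 29.7
grasp_force: 60.0
```

Emit:
carry_out(
  steps=[
    {"travel": [-0.1,0,0],"turn": 0},
    {"travel": [-0.2,0,0],"turn": 0},
    {"travel": [-0.3,0,0],"turn": 0},
    {"travel": [-0.35,0,0],"turn": 0},
    {"travel": [-0.35,0,0],"turn": 0},
  ],
)

```text
time_s: 15.45
eef_pos: [417.5, -49.9, 16.9]
eef_rot: [-0.696, 3.063, -0.0]
force: [0.0, -0.1, -2.4]
width: 29.3
grasp_force: 60.0
```

```bash
python3 - <<'E'
from h import *
u=np.array([np.cos(np.radians(205.6)),np.sin(np.radians(205.6))]); piv=np.array([598.4,36.9])
g=piv+u*(40+97+32); print(g); go(*g,17,-154.4); print(sensors.get_obs()['ft_torque'])
snap('scene','scene6.png')
E
```

```text
[445.99  -36.122]
psi -154.4 travel [-0.264  0.001 -0.001] turn -0.0 q [ 0.271  0.263 -0.697  0.    -0.61  -1.395] F [ 0.04  -0.079 -2.425] t 15.45 w 29.343452957998924 p [417.48  -49.912  16.9  ]
[-0.003  0.125  0.028]
```

Emit:
carry_out(
  steps=[
    {"travel": [-0.06,0,0],"turn": 0},
    {"travel": [-0.12,0,0],"turn": 0},
    {"travel": [-0.18,0,0],"turn": 0},
    {"travel": [-0.22,0,0],"turn": 0},
    {"travel": [-0.22,0,0],"turn": 0},
  ],
)

```text
time_s: 16.0
eef_pos: [440.9, -38.6, 17.0]
eef_rot: [-0.696, 3.063, -0.0]
force: [0.2, -0.1, -2.3]
width: 29.4
grasp_force: 60.0
```

Emit:
carry_out(
  steps=[
    {"travel": [-0.015,0,0],"turn": 0},
    {"travel": [-0.03,0,0],"turn": 0},
    {"travel": [-0.045,0,0],"turn": 0},
    {"travel": [-0.045,0,0],"turn": 0},
  ],
)

```text
time_s: 16.4
eef_pos: [445.1, -36.6, 17.0]
eef_rot: [-0.695, 3.063, -0.0]
force: [-0.4, 0.2, -2.5]
width: 29.5
grasp_force: 60.0
```

Nothing touching yet; a little further until the collar is felt.

Emit:
carry_out(
  steps=[
    {"travel": [-0.015,0,0],"turn": 0},
    {"travel": [-0.025,0,0],"turn": 0},
    {"travel": [-0.025,0,0],"turn": 0},
  ],
)

```text
time_s: 16.7
eef_pos: [445.3, -36.2, 16.6]
eef_rot: [0.693, -3.06, 0.0]
force: [-4.5, -2.8, -0.5]
width: 29.5
grasp_force: 60.0
```

```bash
python3 - <<'E'
from h import *
go(445.99,-36.1,17,-154.4)
s=snap('scene','scene7.png')['pixels'].astype(int)
red=(s[...,0]>130)&(s[...,1]<80)
ys,xs=np.nonzero(red[230:270,285:325]); print('red',xs.min()+285,xs.max()+285,ys.min()+230,ys.max()+230)
I=s.mean(2)
for r in range(244,264): print(r,''.join('R' if red[r,c] else '#' if I[r,c]<60 else('+' if I[r,c]<120 else('o' if I[r,c]<180 else 'O')) for c in range(280,350)))
E
```

```text
psi -154.48 travel [-0.006 -0.002 -0.004] turn -0.0005 q [ 0.284  0.303 -0.633 -0.    -0.64  -1.41 ] F [-4.451 -2.762 -0.534] t 16.7 w 29.50007682109696 p [445.26  -36.225  16.568]
red 299 301 252 259
244 #######################################++++++++++++++++++#+#+++#######
245 ########################################++++++++++++##+####+++########
246 ###########################################+++++++#+#######++##+++++++
247 ##########################################################++####+#+#+#
248 #####+++++++#############################################++###########
249 ####++++++++++########+oooooo++++#######################+#############
250 +++++++++++++o########OOOOOOOOOOOo++++++###+###########+##############
251 OOo++++++++++++#######OOOOOOOOOOOOOooooOoooo++++++####################
252 +++++++++++#++++####RROOOOOOOOOOOooooooooooooooooo####################
253 +++++++#+###++++++++RROOOOOOOOOOOooooooooooooooooo####################
254 oo+++++###++++++++++RoOOOOOOOOOOOoooooooooooooooo+####################
255 OO++++++++++++++++++ROOOOOOOOOOOooooooooooooooooo+####################
256 OO+#+++++++++#+++++RROOOOOOOOOOoooooooooooooooooo+###+################
257 OO+##+++++++##+++++RRoooo+oOOOooooooooooooooooo+o+####################
258 OO+++ooOo++o+##+++++Rooooo+oo++o+++o++ooooooooo+o+######++############
259 OOoOOOOOo++Oo####+++Roooooooo+++++++++ooo+oo++o++#####################
260 OOOOOOOOOOOOo########ooooooo+++++++++++++++++++++#####################
261 OOOOOOOO++###+++#####+oooooo+++++++++++++++++++++#####################
262 OOOO++#####+++++++###+OoOooooo+++o++o++++++++++++#####################
263 Oo+######++O+++++++####+++oooo+oooo+oooooo+ooooo++####################
```

```bash
cat >> h.py <<'E'
PIV=np.array([598.4,36.9])
def U(a): a=np.radians(a); return np.array([np.cos(a),np.sin(a)])
def swing(rows,z=16.8,R=170.,capyaw=70):
    o=sensors.get_obs(); Q=R_.from_rotvec(o['eef_rot']); xa=Q.apply([1,0,0]); psi=np.degrees(np.arctan2(xa[1],xa[0]))
    print('psi',psi.round(1),'p',o['eef_pos'],'q',o['joint_positions'],'F',o['force'])
    for th,de in rows:
        g=PIV+65*U(205.5-th)+(R-65)*U(205.5-th-de); d=Q.inv().apply(np.array([*g,z])-o['eef_pos'])/120
        yaw=-154.5-min(th+de,capyaw); print(th,de,d.round(3),'turn',round(-((yaw-psi+180)%360-180)/180,3))
R_=R
E
python3 -c "
from h import *
swing([(4*i,min(6,1.2*i)) for i in range(1,11)])"
```

```text
psi -154.5 p [445.305 -36.199  16.59 ] q [ 0.285  0.303 -0.633 -0.    -0.64  -1.41 ] F [-4.504 -2.758  0.532]
4 1.2 [-0.002  0.118 -0.002] turn 0.029
8 2.4 [-0.017  0.234 -0.002] turn 0.058
12 3.5999999999999996 [-0.041  0.348 -0.002] turn 0.087
16 4.8 [-0.075  0.461 -0.002] turn 0.116
20 6 [-0.118  0.569 -0.002] turn 0.145
24 6 [-0.161  0.658 -0.002] turn 0.167
28 6 [-0.21   0.744 -0.002] turn 0.189
32 6 [-0.265  0.826 -0.002] turn 0.211
36 6 [-0.326  0.904 -0.002] turn 0.233
40 6 [-0.391  0.978 -0.003] turn 0.256
```

Emit:
carry_out(
  steps=[
    {"travel": [-0.002,0.118,0],"turn": 0.029},
    {"travel": [-0.017,0.234,0],"turn": 0.058},
    {"travel": [-0.041,0.348,0],"turn": 0.087},
    {"travel": [-0.075,0.461,0],"turn": 0.116},
    {"travel": [-0.118,0.569,0],"turn": 0.145},
    {"travel": [-0.161,0.658,0],"turn": 0.167},
    {"travel": [-0.185,0.7,0],"turn": 0.178},
    {"travel": [-0.185,0.7,0],"turn": 0.178},
  ],
)

```text
time_s: 17.55
eef_pos: [427.5, 49.8, 16.0]
eef_rot: [-0.175, -3.13, 0.004]
force: [-9.4, 3.4, 0.4]
width: 29.4
grasp_force: 60.1
```

```bash
python3 -c "
from h import *
swing([(26+3*i,6+i*.2) for i in range(1,11)]+[(60,6),(63,6),(66,4)])
print(sensors.get_obs()['ft_torque'])"
```

```text
psi 173.6 p [427.459  49.832  16.043] q [ 0.495  0.282 -0.668 -0.003 -0.628 -2.175] F [-9.363  3.36   0.411]
29 6.2 [-0.013  0.075 -0.007] turn 0.018
32 6.4 [-0.017  0.152 -0.007] turn 0.036
35 6.6 [-0.024  0.228 -0.007] turn 0.054
38 6.8 [-0.036  0.305 -0.007] turn 0.072
41 7.0 [-0.052  0.38  -0.008] turn 0.089
44 7.2 [-0.072  0.454 -0.008] turn 0.107
47 7.4 [-0.096  0.528 -0.008] turn 0.125
50 7.6 [-0.124  0.599 -0.009] turn 0.143
53 7.8 [-0.156  0.67  -0.009] turn 0.161
56 8.0 [-0.192  0.738 -0.01 ] turn 0.178
60 6 [-0.225  0.797 -0.01 ] turn 0.189
63 6 [-0.266  0.859 -0.01 ] turn 0.206
66 4 [-0.291  0.895 -0.011] turn 0.212
[1.138 2.438 0.493]
```

Emit:
carry_out(
  steps=[
    {"travel": [0,0.075,0],"turn": 0.018},
    {"travel": [-0.005,0.15,0],"turn": 0.036},
    {"travel": [-0.012,0.23,0],"turn": 0.054},
    {"travel": [-0.024,0.305,0],"turn": 0.072},
    {"travel": [-0.04,0.38,0],"turn": 0.09},
    {"travel": [-0.06,0.455,0],"turn": 0.107},
    {"travel": [-0.084,0.53,0],"turn": 0.125},
    {"travel": [-0.112,0.6,0],"turn": 0.143},
    {"travel": [-0.112,0.6,0],"turn": 0.143},
  ],
)

```text
time_s: 18.45
eef_pos: [448.5, 120.4, 15.8]
eef_rot: [-0.866, -3.012, 0.007]
force: [-14.4, 8.8, 1.0]
width: 29.4
grasp_force: 60.2
```

```bash
python3 -c "
from h import *
swing([(53,8),(56,8),(59,8),(62,7),(64,6),(66,5),(68,4),(70,1)])
print(sensors.get_obs()['ft_torque'])"
```

```text
psi 147.9 p [448.483 120.402  15.776] q [ 0.611  0.331 -0.587 -0.005 -0.661 -2.738] F [-14.365   8.766   0.969]
53 8 [-0.015  0.083 -0.009] turn 0.019
56 8 [-0.017  0.157 -0.01 ] turn 0.036
59 8 [-0.023  0.23  -0.01 ] turn 0.052
62 7 [-0.03   0.289 -0.01 ] turn 0.063
64 6 [-0.035  0.323 -0.011] turn 0.069
66 5 [-0.041  0.356 -0.011] turn 0.069
68 4 [-0.048  0.39  -0.011] turn 0.069
70 1 [-0.048  0.393 -0.011] turn 0.069
[2.217 3.729 0.783]
```

```bash
python3 - <<'E'
from h import *
s=snap('scene','scene8.png'); im=s['pixels'].astype(int)
red=(im[...,0]>110)&(im[...,1]<80)&(im[...,2]<80)
for r in range(236,286): print(r,''.join('R' if red[r,c] else '#' if im[r,c].mean()<60 else('+' if im[r,c].mean()<120 else('o' if im[r,c].mean()<180 else 'O')) for c in range(265,350)))
for th in(40,45,50,55,62,70):print(th,np.round(proj(s,[*(PIV+37*U(205.5-th)),78]),1),np.round(proj(s,[*(PIV+40*U(205.5-th)),65]),1))
E
```

```text
236 OOOOOoooooo+o+##################+ooOOOo+++++++++++++++++oooOOOOOOOOOOOOOOOOOOOOOOOooo
237 oOOOooooo+++o+###################ooOOo++++++++ooooooo++oooOOOOOOOOOOOOOOOOOOOOOOOOOoo
238 OOOOooooo+++####################+ooo+++++++oooOOOOOOOOooOOOOOOOOOOOOOOOOOOOOOOOOOOOoo
239 OOOooooo++o#####################+oo++++++oOOOOOOOOOOOoooOOOOOOOOOOOOOOOOOOOOOOOOOOOoo
240 OOooooo+++O+####################+o+++++oOOOOOOOOOOOOooOOOOOOOOOOOOOOOOOOOOOOOOOOOOooo
241 OOooooo++o######################+++++oOOOOOOOOOOOOoooOOOOOOOOOOOOOOOOOOOOOOOOOOoooooo
242 Oooooo+++########################+++oOOOOOOOOOOOOoooOOOOOOOOOOOOOOOOOOOOOOOOOOooooooo
243 ooooo++o########################+++oOOOOOOOOOOOOoooOOOOOOOOOOOOOOOOOOOOOOOOOOOooooooo
244 ooooo++O+#######################++oOOOOOOOOOOOOoooOOOOOOOOOOOOOOOOOOOOOOOOOOOoooooooo
245 oooo++o#######################++#+oOOOOOOOOOOOoooOOOOOOOOOOOOOOOOOOOOOOOOOOOooooooooo
246 ooo+++########################o++ooOOOOOOOOOOooOOOOOOOOOOOOOOOOOOOOOOOOOOOOoooooooooo
247 ooo++###########################+ooOOOOOOOOOoOOOOOOOOOOOOOOOOOOOOOOOOOOOOOooooooooooo
248 ooo+o+##########
[... 2885 characters left out ...]
++++++#+++#o+++++++++++++++++++++++++++++++++++++++#############
281 OOOOo+++++ooo+O+##+++++++++##+++++###+++++++++++++++++++++++++++++++#+++#############
282 OOOo++++++oo++OO+#+++++++++###++o+++#++++++++++++++++++++++++++++++++++##############
283 Oo++++++++oo++oOo##+++++++######+++++++++++++++++++++++++++++++++++++++##############
284 o+++++++++oo++oOO+#+#++++#######+++#++++++++++++++++++++++++++++++++#++##############
285 ++++++++++ooo+oOOo##+++++#######+++##+++++++++++++++++++++++++++++++#++##############
40 [296.5 258.2] [297.3 261.7]
45 [295.6 258.7] [296.4 262.3]
50 [294.7 259.2] [295.4 262.8]
55 [293.7 259.6] [294.3 263.3]
62 [292.3 260.1] [292.8 263.8]
70 [290.6 260.4] [291.  264.2]
```

Emit:
carry_out(
  steps=[
    {"travel": [0,0.08,0],"turn": 0.018},
    {"travel": [-0.002,0.15,0],"turn": 0.034},
    {"travel": [-0.008,0.22,0],"turn": 0.048},
    {"travel": [-0.015,0.28,0],"turn": 0.058},
    {"travel": [-0.02,0.32,0],"turn": 0.064},
    {"travel": [-0.025,0.35,0],"turn": 0.068},
    {"travel": [-0.025,0.35,0],"turn": 0.068},
  ],
)

```text
time_s: 19.2
eef_pos: [472.8, 153.6, 15.5]
eef_rot: [-1.191, -2.899, 0.008]
force: [-12.7, 6.3, 1.9]
width: 29.5
grasp_force: 60.0
```

```bash
python3 - <<'E'
from h import *
swing([(66,4),(68,4),(70,4),(70,0)]); o=sensors.get_obs(); print(o['ft_torque'])
p=o['eef_pos'][:2]-PIV; print('swept',205.5-np.degrees(np.arctan2(p[1],p[0])),np.hypot(*p))
im=capture('scene')['pixels'].astype(int); red=(im[...,0]>110)&(im[...,1]<80)&(im[...,2]<80)
ys,xs=np.nonzero(red[240:275,280:310]); print('red',list(zip(xs+280,ys+240)))
E
```

```text
psi 135.3 p [472.794 153.633  15.477] q [ 0.639  0.376 -0.508 -0.006 -0.695 -2.984] F [-12.741   6.305   1.933]
66 4 [-0.013  0.002 -0.011] turn -0.001
68 4 [-0.012  0.051 -0.011] turn -0.001
70 4 [-0.013  0.101 -0.012] turn -0.001
70 0 [-0.012  0.04  -0.011] turn -0.001
[ 1.604  3.534 -0.486]
swept 68.40304824463092 171.47406546993585
red []
```

Emit:
carry_out(
  steps=[
    {"travel": [0.005,0.03,0],"turn": 0},
    {"travel": [0.005,0.06,0],"turn": 0},
    {"travel": [0.005,0.08,0],"turn": 0},
    {"travel": [0.005,0.08,0],"turn": 0},
  ],
)

```text
time_s: 19.65
eef_pos: [473.8, 155.0, 14.3]
eef_rot: [-1.194, -2.89, 0.029]
force: [-17.1, -4.6, 5.7]
width: 29.2
grasp_force: 60.3
```

```bash
python3 - <<'E'
from h import *
swing([(68,4),(70,4),(70,0)]); o=sensors.get_obs(); print(o['ft_torque'],R.from_rotvec(o['eef_rot']).inv().apply(o['force']))
p=o['eef_pos'][:2]-PIV; print('swept',205.5-np.degrees(np.arctan2(p[1],p[0])),np.hypot(*p))
s=snap('scene','scene9.png');t=snap('top','top9.png')
for nm,c,(r0,r1,c0,c1) in(('s',s,(244,276,250,330)),('t',t,(180,240,245,335))):
    im=c['pixels'].astype(int); red=(im[...,0]>im[...,1]+50)&(im[...,0]>im[...,2]+50)
    for r in range(r0,r1): print(r,''.join('R' if red[r,c] else '#' if im[r,c].mean()<60 else('+' if im[r,c].mean()<120 else('o' if im[r,c].mean()<180 else 'O')) for c in range(c0,c1)))
    for th in(50,62,70):print(th,np.round(proj(c,[*(PIV+37*U(205.5-th)),78]),1))
E
```

```text
psi 135.1 p [473.799 154.994  14.309] q [ 0.64   0.387 -0.495 -0.005 -0.713 -2.99 ] F [-17.079  -4.603   5.699]
68 4 [-0.014  0.037 -0.022] turn -0.002
70 4 [-0.015  0.087 -0.023] turn -0.002
70 0 [-0.013  0.025 -0.021] turn -0.002
[-2.104  4.414 -0.935] [  8.889 -15.439  -5.289]
swept 68.96404394145753 171.6727663958232
244 ooooOOOOOOOOOOOooooo++O+####oooo++++++ooOOOOOOOOOOooOOOOOOOOOOOOOOOOOOOOOOOOOOOO
245 oooooOOOOOOOOOooooo++o######ooo+++++oOOOOOOOOOOOOooOOOOOOOOOOOOOOOOOOOOOOOOOOOOO
246 oooooOOOOOOOOOoooo+++#######o+++++oOOOOOOOOOOOOOooOOOOOOOOOOOOOOOOOOOOOOOOOOOOOO
247 ooooooOOOOOOOOoooo++########+++++OOOOOOOOOOOOOOooOOOOOOOOOOOOOOOOOOOOOOOOOOOOOoo
248 oooooooOOOOOOooooo+o+#######+++oOOOOOOOOOOOOOoooOOOOOOOOOOOOOOOOOOOOOOOOOOOOOooo
249 oooooooOOOOOoooooo+#########++oOOOOOOOOOOOOOoooOOOOOOOOOOOOOOOOOOOOOOOOOOOOOoooo
250 ooooooooooOOoooooo########++++OOOOOOOOOOOOOoooOOOOOOOOOOOOOOOOOOOOOOOOOOOOOooooo
251 OO+#oooooooooooooO+#######o+#oOOOOOOOOOOOOoOOOOOOOOOOOOOOOOOOOOOOOOOOOOOOOoooooo
252 OOOo+oooooooooooo#########o++oOOOOOOOOOOOoOOOOOOOOOOOOOOOOOOOOOOOOOOOOOOOooooooo
253 OOOOoooo
[... 7044 characters left out ...]
o+++++++######OOOOOOOOOOOOOOo++###############+oOOOO###########################
234 oo++++++++ooo#+++++######oOOOOOOOOOOOOoo+#################################################
235 ooo++++++++oo+o+++++####++oOOOOOOOOOOo++##################################################
236 oooo+++++++ooo++++++##+++++oOOOOOOOOo++###################################################
237 oooo+++++++ooo++++++##++++++oOOOOOOo++####################################################
238 oooo+++++++oooo++++++++o+++++oOOOOo++#####################################################
239 ooooo+++++++oo++++++++#+o+++++oOOoo+######################################################
50 [296.9 216.5]
62 [294.5 215.2]
70 [293.1 214.1]
```

Emit:
carry_out(
  steps=[
    {"travel": [0.005,-0.03,-0.01],"turn": 0},
    {"travel": [0.01,-0.055,-0.02],"turn": 0},
    {"travel": [0.01,-0.055,-0.02],"turn": 0},
  ],
)

```text
time_s: 20.05
eef_pos: [473.4, 154.6, 17.5]
eef_rot: [-1.192, -2.899, 0.012]
force: [-7.0, -1.0, -3.2]
width: 29.6
grasp_force: 60.1
```

```bash
python3 - <<'E'
from h import *
swing([(70,0)]); o=sensors.get_obs(); print(o['ft_torque'],R.from_rotvec(o['eef_rot']).inv().apply(o['force']))
p=o['eef_pos'][:2]-PIV; print('swept',205.5-np.degrees(np.arctan2(p[1],p[0])),np.hypot(*p))
E
```

```text
psi 135.3 p [473.386 154.616  17.471] q [ 0.64   0.375 -0.504 -0.004 -0.702 -2.989] F [-7.009 -1.033 -3.154]
70 0 [-0.014  0.031  0.005] turn -0.001
[-0.414  2.202 -0.442] [ 4.241 -5.634  3.226]
swept 68.77799296171983 171.71341337486615
```

Emit:
carry_out(
  steps=[
    {"travel": [0.01,-0.025,0],"turn": 0},
    {"travel": [0.05,-0.025,0],"turn": 0},
    {"travel": [0.1,-0.025,0],"turn": 0},
    {"travel": [0.15,-0.025,0],"turn": 0},
    {"travel": [0.15,-0.025,0],"turn": 0},
  ],
)

```text
time_s: 20.55
eef_pos: [461.5, 166.8, 18.8]
eef_rot: [-1.19, -2.904, 0.005]
force: [-4.5, -1.4, -2.4]
width: 29.4
grasp_force: 60.1
```

```bash
python3 - <<'E'
from h import *
o=sensors.get_obs(); print(o['ft_torque'],R.from_rotvec(o['eef_rot']).inv().apply(o['force']))
p=o['eef_pos'][:2]-PIV; print(o['eef_pos'],'swept',205.5-np.degrees(np.arctan2(p[1],p[0])),np.hypot(*p))
c=snap('top','top10.png'); im=c['pixels'].astype(int); red=(im[...,0]>im[...,1]+50)&(im[...,0]>im[...,2]+50)
for r in range(195,235): print(r,''.join('R' if red[r,c] else '#' if im[r,c].mean()<60 else('+' if im[r,c].mean()<120 else('o' if im[r,c].mean()<180 else 'O')) for c in range(270,310)))
E
```

```text
[-0.645  1.615 -0.561] [ 2.211 -4.187  2.461]
[461.503 166.836  18.834] swept 69.00577431999267 188.743570231248
195 +++RooOOOOOOOOOOOOOOOOOOOOOOOOOOOOOOOOOO
196 +++RR+OOOOOOOOOOOOOOOOOOOOOOOOOOOOOOOOOO
197 +ooO++oooOOOOOOOOOOOOOOOOOoOOOOOOOOOOOOO
198 +ROO#OOoOOOOooooOOOOOOOOO++oooo++++oooOo
199 +ROoOOooOOOOOOOOOOOooooOO+++++++++++++oo
200 +OOROo+ooOOOOOOOOOOOOOOOOo+++oooooo+++++
201 +ROROOOoOOOOOOOOOOOOOOOOoO+ooo++o+ooo+++
202 ++O+oOOoOOOOOOOOOOOOOOO+oo+ooo+oo+o+oo++
203 +RO++o+OoOOOOOOOOOOOOOOo+#ooooooooo++o++
204 +oR+oo+OOOOOOOOOOOOOOOOOO+ooooooooo++o++
205 ++ooOoOOOOOOOOOoooOOOOOoOooo+oooooo++o++
206 ++ooOOOOOOOOOOO+++OOooOO++oo+oooooo++o++
207 +oOOOOOOOOOOOOOoooooooOo++oooooooo++oo++
208 +oOOOOOOOOOOOOOOOOOOOOO+++ooooo+++oooo#+
209 +OOOOOOOOOOOOOOOOoooooO++++oooooo+ooo+#O
210 +OOOOOOOOOOOOOOOO+###++o+o++o+oooooo+#oO
211 +OOOOOOOOOOOOOOOO###++#+ooo+++oooo++#+OO
212 oOOOOOOOOOOOOOOOO######+oooooo++++##+oOO
213 oOOOOOOOOOOOOOOOo+####R+oooooo+#++++OOOO
214 OOOOOOOOOOOOOOOOoo###RRRRoooo++++oOOOOOO
215 ooOOOOOOOOOOOOOOooo+++RRRR+o++++oOOOOOOO
216 +oOOOOOOOOOOOOOOOoooo++RRRRo#+++OOOOOOOO
217 #oOOOOOOOOOOOOOOOOOOooooRRRR++O+oOOOOOOO
218 #oOOOOOOOOOOOOoOOOOoooOo+RRRooOOOOOoooOO
219 #OOOOOOOOOOOOoOOOOOooOOooooROOOOOOOOOOOO
220 #OOOOOOOOOOOoOOOOOoooOoo+ooOOOOOOOOOOOOO
221 +OOOOOOOOOOoOOOOOOooOoo+OOOOOOOOOOOOOOOO
222 oOOOOOOOOOooOOOOOOOOOo+OOOOOOOOOOOOOOOOO
223 OOOOOOOOOooOOOOOOOOOOoOOOOOOOOOOOOOOOOOO
224 OOOOOOOOooOOOOOOOOOOOOOOOOOOOOOOOOOOOOOO
225 oOOOOOOoOOOOOOOOOOOOOOoOOOOOOOOOOOOOOOOO
226 +++ooooOOOOOOOOOOOOOOo+OOOOOOOOOOOOOOOO+
227 #####+OOOOOOOOOOOOOOo+OOOOOOOOOOOOOOOOO#
228 #####OOOOOOOOOOOOOOo+OOOOOOOOOOOOo+oOOO#
229 ####OOOOOOOOOOOOOOo+oOOOOOOOOOOOO++oOOO#
230 ###OOOOOOOOOOOOOOo++++ooOOOOOOOOOo+OOOO#
231 ##oOOOOOOOOOOOOOO+######++OOOOOOOOOOOO+#
232 #oOOOOOOOOOOOOOo+##########++OOOOOOOOO##
233 +OOOOOOOOOOOOOO+################+oOOOO##
234 OOOOOOOOOOOOOoo+########################
```

Emit:
carry_out(
  steps=[
    {"travel": [0.06,-0.015,0.005],"turn": 0},
    {"travel": [0.12,-0.02,0.01],"turn": 0},
    {"travel": [0.2,-0.02,0.01],"turn": 0},
    {"travel": [0.3,-0.02,0.01],"turn": 0},
    {"travel": [0.4,-0.02,0.01],"turn": 0},
    {"travel": [0.5,-0.02,0.01],"turn": 0},
    {"travel": [0.5,-0.02,0.01],"turn": 0},
    {"travel": [0.5,-0.02,0.01],"turn": 0},
  ],
)

```text
time_s: 21.4
eef_pos: [423.8, 204.1, 18.0]
eef_rot: [-1.168, -2.9, -0.013]
force: [-0.6, -0.7, -3.0]
width: 29.7
grasp_force: 60.0
```

```bash
python3 - <<'E'
from h import *
o=sensors.get_obs(); print(o['ft_torque'],R.from_rotvec(o['eef_rot']).inv().apply(o['force']),o['joint_positions'])
p=o['eef_pos'][:2]-PIV; print(o['eef_pos'],'swept',205.5-np.degrees(np.arctan2(p[1],p[0])),np.hypot(*p))
c=snap('top','top11.png'); im=c['pixels'].astype(int); red=(im[...,0]>im[...,1]+50)&(im[...,0]>im[...,2]+50)
for r in range(205,245): print(r,''.join('R' if red[r,c] else '#' if im[r,c].mean()<60 else('+' if im[r,c].mean()<120 else('o' if im[r,c].mean()<180 else 'O')) for c in range(255,310)))
for th in(55,62,70): print(th,[np.round(proj(c,[*(PIV+r*U(205.5-th)),65]),1) for r in(40,90)])
E
```

```text
[-0.047  0.007  0.042] [-0.146 -0.953  3.032] [ 0.782  0.333 -0.565 -0.028 -0.671 -3.096]
[423.848 204.069  18.025] swept 69.2622816309161 241.69018421950105
205 OOOOOOOOOOOO+++++ooOoOOOOOOOOOOOOOOOOOoOoooooooooo++o++
206 OOOOOOOOOOOO+++++ooOOOOOOOOOOOOOOOOOOOO++oo+oooooo++o++
207 OOOOOOOOOOOO++++oOoOOOOOOOOOOOOOOOOOOOo++oooooooo++oo++
208 OOOOOoOOOOOO++++oOOOOOOOOOOOOOOOOOOOOo+++ooooo+++oooo#+
209 OOOOOoOOOOOo++++OOOOOOOOOOOOOOOOOOOOOO++++oooooo+ooo+#O
210 OOOOOoOOOOO+++++OOOOOOOOOOOOOOOOo###++o+o++o+oooooo+#oO
211 OOOOOoOOOOO+++++OOOOOOOOOOOOOOOO+#+#+++oooo++oooo++#+OO
212 OooOOOOOOOO++++oOOOOOOOOOOOOOOOO##+++#+oooooo+++++#+oOO
213 OOOOOOOOOOo++++OOOOOOOOOOOOOOOOOo#+++R+oooooo+#++++OOOO
214 OOOOOOOOOO+++++OOOOOOOOOOOOOOOOOO###RRRRoooo++++OOOOOOO
215 OOOOOOOOOO++o#+ooOOOOOOOOOOOOOOOOOO+RRRRR+o++++oOOOOOOO
216 OOOOOOOOOO+oo#++oOOOOOOOOOOOOOOOOOOOOORRRRo#+++OOOOOOOO
217 OOOOOOOOOO+o+#++oOOOOOOOOOOOOOOOOOOOOOORRRRoOO+oOOOOOOO
218 OOOOOOOOOo+o+#o+oOOOOOOOOOOOOOOOOOOOOOOORRROOOOOOOoooOO
219 OOOOOOOOO++++++#OOOOOOOOOOOOOOOOOOOOOOOo++OOOOOOOOOOOOO
220 OOOOOOooo++++++#OOOOOOOOOOOOOOOOOOOOOO
[... 907 characters left out ...]
##########
236 ############OOOOOOOOOOOO###############################
237 ###########OOOOOOOOOOOOOO##############################
238 ##########OOOOOOOOOOOOOOo##############################
239 #########OOOOOOOOOOOOOOo###############################
240 ########oOOOOOOOOOOOOOo################################
241 #######+OOOOOOOOOOOOOo#################################
242 ######oOOOOOOOOOOOOOo+#################################
243 #####+OOOOOOOOOOOOOO++#################################
244 ####+OOOOOOOOOOOOOO+###################################
55 [array([295.6, 217.4]), array([287.4, 232.7])]
62 [array([294.1, 216.5]), array([284.1, 230.7])]
70 [array([292.6, 215.3]), array([280.8, 227.9])]
```

Emit:
carry_out(
  steps=[
    {"travel": [0,-0.05,0],"turn": -0.03},
    {"travel": [0,-0.1,0],"turn": -0.06},
    {"travel": [0,-0.1,0],"turn": -0.06},
  ],
)

```text
time_s: 21.75
eef_pos: [414.8, 193.9, 17.7]
eef_rot: [-0.893, -2.996, -0.013]
force: [-0.6, 0.1, -2.3]
width: 29.5
grasp_force: 60.0
```

```bash
python3 - <<'E'
from h import *
a=pickle.load(open('pics/top0.png.pkl','rb')); b=snap('top','top12.png')
o=sensors.get_obs(); print(o['eef_pos'],o['joint_positions'],o['force'])
def red(c,box):
    r0,r1,c0,c1=box; im=c['pixels'].astype(float)[r0:r1,c0:c1]; w=np.clip(np.minimum(im[...,0]-im[...,1],im[...,0]-im[...,2])-30,0,None)
    ys,xs=np.mgrid[r0:r1,c0:c1]; return (w*xs).sum()/w.sum(),(w*ys).sum()/w.sum()
ra=red(a,(210,224,300,316)); rb=red(b,(210,222,288,301))
print(ra,rb); A=atz(a,*ra,68)[:2];B=atz(b,*rb,68)[:2]; print(A,B)
ta=atz(a,*cp((265,155),206,312),65)[:2]; tb=atz(b,284.7,231.2,65)[:2]; print(ta,tb)
for n,p,q in(('open',A,ta),('now',B,tb)): d=q-p; print(n,np.degrees(np.arctan2(d[1],d[0]))%360,np.hypot(*d))
def angchord(p,q,r): return np.degrees(2*np.arcsin(np.hypot(*(p-q))/2/r))
print('chord tip',angchord(ta,tb,90),'collar',angchord(A,B,37))
g=b['pixels'].astype(int)[:,:,1]
np.set_printoptions(linewidth=200)
for r in range(217,236): print(r,g[r,276:304])
E
```

```text
[415.361 194.487  17.809] [ 0.78   0.318 -0.592 -0.028 -0.661 -2.909] [ 0.496  0.551 -2.815]
(np.float64(307.4608849557522), np.float64(216.65026548672566)) (np.float64(294.1709901351845), np.float64(215.6890756302521))
[564.536  22.219] [568.304  60.402]
[518.064  -1.534] [524.47   88.832]
open 207.07208947573235 52.189572734959874
now 147.03303072830087 52.2463626707488
chord tip 60.436037376381925 collar 62.46344438717175
217 [254 253 253 253 253 253 253 253 253 253 254 253 255 255 228 233 252 255 112  47  29  49 143 200 251 109 162 194]
218 [253 254 253 254 254 253 253 254 253 253 253 254 255 243 215 240 255 255 211  75  27  15 239 255 255 255 255 255]
219 [255 255 255 255 255 255 255 255 255 254 254 255 249 213 232 255 255 239 183 118 106 210 255 255 255 255 255 255]
220 [255 237 239 238 240 240 239 237 255 255 255 255 221 229 250 255 243 210 101 129 250 255 255 254 253 253 253 254]
221 [241 188 190 189 189 191 195 186 242 255 237 241 224 249 255 247 219 142 169 255 255 255 254 253 253 253 253 253]
222 [187 196 195 195 194 196 197 196 195 246 161 224 239 255 252 225 142 169 198 
[... 870 characters left out ...]
3  49  47  46  47  40  44 117 159 133 139  29  59  89 104 110 128 236 255 255 255 255 255 255 255 255 255 139]
231 [ 52  49  42  45  45  49  42  56  95  83  35  38  36  32  33  28  46  49 178 198 212 247 249 255 255 255 255 255]
232 [ 37  47  47  48  46  48  43  37  41  41  46  39  47  48  41  40  35  32  21  24  23  75 102 189 207 215 248 255]
233 [ 27  33  43  47  44  51  45  41  39  45  45  47  42  46  44  41  42  42  39  41  36  27  23  22  21  28  83 174]
234 [197  63  42  48  47  46  44  45  52  45  46  40  43  48  44  46  45  46  46  42  41  47  37  43  34  35  27  20]
235 [236  79  43  42  48  43  47  48  44  46  42  47  44  49  45  44  41  47  38  43  41  39  47  39  41  43  44  38]
```

Emit:
carry_out(
  steps=[
    {"travel": [0,-0.05,-0.3],"turn": -0.03},
    {"travel": [-0.1,-0.2,-0.65],"turn": -0.07},
    {"travel": [-0.25,-0.4,-0.95],"turn": -0.11},
    {"travel": [-0.4,-0.65,-1],"turn": -0.15},
    {"travel": [-0.55,-0.9,-1],"turn": -0.2},
    {"travel": [-0.75,-1,-1],"turn": -0.24},
    {"travel": [-0.9,-1,-1],"turn": -0.28},
    {"travel": [-0.9,-1,-1],"turn": -0.32},
    {"travel": [-0.9,-1,-1],"turn": -0.36},
    {"travel": [-0.9,-1,-1],"turn": -0.4},
  ],
)

```text
time_s: 22.8
eef_pos: [441.7, 33.3, 135.3]
eef_rot: [1.046, -2.954, -0.025]
force: [0.3, 0.4, -3.2]
width: 29.4
grasp_force: 60.0
```

```bash
python3 - <<'E'
from h import *
go(522,-180,187,-104.5)
E
```

```text
psi -141.01 travel [ 0.6   -1.795 -0.461] turn -0.2028 q [ 0.431  0.128 -0.476 -0.02  -0.973 -1.309] F [ 0.347  0.443 -3.247] t 22.8 w 29.449464345257784 p [441.749  33.33  135.3  ]
```

Emit:
carry_out(
  steps=[
    {"travel": [0.1,-0.3,-0.2],"turn": -0.04},
    {"travel": [0.2,-0.6,-0.4],"turn": -0.08},
    {"travel": [0.3,-0.9,-0.46],"turn": -0.12},
    {"travel": [0.4,-1,-0.46],"turn": -0.16},
    {"travel": [0.4,-1,-0.46],"turn": -0.2},
    {"travel": [0.4,-1,-0.46],"turn": -0.203},
  ],
)

```text
time_s: 23.4
eef_pos: [480.2, -91.3, 188.4]
eef_rot: [1.916, -2.487, -0.028]
force: [0.0, 0.1, -2.3]
width: 29.5
grasp_force: 60.0
```

```bash
python3 - <<'E'
from h import *
go(522,-240,187,-104.5)
E
```

```text
psi -104.77 travel [ 1.109 -0.653 -0.009] turn -0.0015 q [ 0.134  0.158 -0.294 -0.016 -1.129 -0.385] F [ 0.021  0.126 -2.283] t 23.4 w 29.4990121751627 p [480.161 -91.326 188.356]
```

Emit:
carry_out(
  steps=[
    {"travel": [0.25,-0.12,-0.005],"turn": -0.001},
    {"travel": [0.55,-0.25,-0.005],"turn": -0.001},
    {"travel": [0.85,-0.4,-0.005],"turn": -0.001},
    {"travel": [1,-0.476,-0.005],"turn": -0.001},
    {"travel": [1,-0.476,-0.005],"turn": -0.001},
    {"travel": [1,-0.476,-0.005],"turn": -0.001},
  ],
)

```text
time_s: 24.0
eef_pos: [505.0, -220.8, 186.7]
eef_rot: [1.92, -2.483, -0.029]
force: [0.5, 0.1, -3.4]
width: 29.5
grasp_force: 60.0
```

```bash
python3 - <<'E'
from h import *
go(500,-240,187,-104.5)
o=sensors.get_obs(); s=snap('scene','scene13.png'); p=o['eef_pos']; X=R.from_rotvec(o['eef_rot']).apply([1,0,0])
eye=p+56*X+[0,0,48]; print('eye pred',eye,proj(s,eye),'bar mid',proj(s,p-32*X+[0,0,48]),'mouth',proj(s,p-129*X+[0,0,48]))
c=np.round(proj(s,eye)).astype(int); im=s['pixels'].astype(int)
for r in range(c[1]-18,c[1]+18): print(r,''.join('R' if im[r,k,0]>im[r,k,1]+50 else 'B' if im[r,k,2]>im[r,k,0]+50 else '#' if im[r,k].mean()<60 else('+' if im[r,k].mean()<120 else('o' if im[r,k].mean()<180 else 'O')) for k in range(c[0]-45,c[0]+45)))
E
```

```text
psi -104.57 travel [ 0.165  0.    -0.004] turn -0.0004 q [-0.126  0.269 -0.154 -0.013 -1.162 -0.124] F [ 0.52   0.137 -3.431] t 24.0 w 29.50865918377582 p [ 505.033 -220.85   186.711]
eye pred [ 490.943 -275.046  234.177] (np.float64(373.77863618807373), np.float64(166.7339681252247)) bar mid (np.float64(353.48655609049865), np.float64(178.9658763940942)) mouth (np.float64(329.7993168043416), np.float64(193.24436025074232))
149 ooo+####++++#o+###++++#############+++#############ooooooooooooooooooooooooooooooooooooooo
150 ooo+##+#o+++########+++###########++######++#########ooooooooooooooooooooooooooooooooooooo
151 oooo+#ooooo+#########++++#########+####+##+++++######+#ooooooooooooooooooooooooooooooooooo
152 oooooooooooo+###########+++#####+++###Ro+#+++++++######+######oooooooooooooooooooooooooooo
153 oooooooooooo+########+####+++#####++#+RRR####+++++#####++++++++#oooooooooooooooooooooooooo
154 oooooooooooo#########++####+++########+#######+++++##+++++++#++++#oooooooooooooooooooooooo
155 oooooooooooo++######++++######++#######++++#+#+++++++++++++++++++#oooooooooooooooooooooooo
156 ooo
[... 2047 characters left out ...]
+#++++o+ooooooooooooooooooooooooooo
178 ###oooooo+++oOOOOOOOOOBBBBBBBBBBB#######++++++++++++++++++##+ooooooooooooooooooooooooooooo
179 #####ooooo+++++OOOOOOOOOBBBBBBBBB#######+++++++++++++++++++++#++oooooooooooooooooooooooooo
180 ########oo++++++++OOOOOOoBBBBBBBB#####++++++++++++++++++++++++++#++ooo+ooooooooooooooooooo
181 #######+++++++++++++OOO++BBBBBBBB####+#++++++++++++++++++++++++++++#++++oooooooooooooooooo
182 #####+ooo++++++++++++o+oBBBBBBBB++####++#++++++++++++++++++++++++++++#++oooooooooooooooooo
183 ##++ooo++++++++++++++oooBBBBBB+++#+++######+++++++++++++++++++++++++++++#+++o++ooooooooooo
184 #+oooo+++++++++++o++++ooBBBB#+++#+oOOo###++++#+++++++++++++++++++++++++++++#+ooooooooooooo
```

```bash
python3 - <<'E'
from h import *
o=sensors.get_obs(); s=snap('top','top13.png'); p=o['eef_pos']; X=R.from_rotvec(o['eef_rot']).apply([1,0,0])
eye=p+56*X+[0,0,48]; print('eye pred',proj(s,eye),'end',proj(s,eye+15*X),'hook mid',proj(s,[566.1,-326.8,233]),'tip',proj(s,[532.8,-317.5,238]))
c=np.round(proj(s,eye)).astype(int); im=s['pixels'].astype(int)
for r in range(c[1]-30,c[1]+22): print(r,''.join('R' if im[r,k,0]>im[r,k,1]+50 else 'B' if im[r,k,2]>im[r,k,0]+50 else '#' if im[r,k].mean()<50 else('+' if im[r,k].mean()<100 else('o' if im[r,k].mean()<170 else 'O')) for k in range(c[0]-40,c[0]+45)))
s=pickle.load(open('pics/scene13.png.pkl','rb'))['pixels'].astype(int)
np.set_printoptions(linewidth=220)
for r in range(155,178): print(r,s[r,358:388].mean(1).astype(int))
E
```

```text
eye pred (np.float64(425.2527870855358), np.float64(236.3683487037447)) end (np.float64(431.1364091403734), np.float64(237.72569277317814)) hook mid (np.float64(444.8323100595453), np.float64(205.99237889832)) tip (np.float64(442.19410763027145), np.float64(219.1298987316795))
206 OOOOOOOOOOOOOOOOOOOOOOOOOOOOOOOOOOo++ooo++++ooo+oooooooooooooooooooooo++++++oooooOOoo
207 OOOOOOOOOOOOOOOOOOOOOOOOOOOOOOOOOO++oooo++ooooooooooooooooooooooooooooo+++++oooooooOo
208 OOOOOOOOOOOOOOOOOOOOOOOOOOOOOOOOOO++ooo+++ooooooooooooooooooooooooooooo+++++oooo+oooo
209 OOOOOOOOOOOOOOOOOOOOOOOOOOOOOOOOOoo+ooo+++ooooooooooooooooooooooooooooooo+++++oo+++oo
210 OOOOOOOOOOOOOOOOOOOOOOOOOOOOOOOOO+ooooo+++oooooooooooooooooooooooooooooo++++++ooo++++
211 OOOOOOOOOOOOOOOOOOOOOOOOOOOOOOOOO++oooo+ooooooooooooooooooooooooooooooooo+++++ooo++++
212 OOOOOOOOOOOOOOOOOOOOOOOOOOOOOOOOOo+oooo+ooooooooooooooooooooooooooooooooo++o+oooo++++
213 OOOOOOOOOOOOOOOOOOOOOOOOOOOOOOOOOo+oOo++ooooooooooooooooooooooooooooooo+o+++++ooo#+++
214 OOOOOOOOOOOOOOOOOOOOOOOOOOOOOOOOOo#ooo++oooooooooooooooooooooooooooooooooo+++++oo++++
215 OOOOOOOO
[... 5905 characters left out ...]
2  68  77  31  19  24  40  51  25  10   9  56 136 140 133 133 136 136]
173 [ 65  70  67  70  63  34  21  16  28  24  12  37  40  68  73  32  32  26  30  13   8  63  55 134 136 130 129 133 132 134]
174 [ 69  70  71  77  67  40  21  18  18  20  20  57  47  68  74  30  66  33  15  11  31 129 132 127 128 131 127 131 133 135]
175 [ 71  72  73  77  51  24  13  21  29  19  13  54  54  75  73  37  43  26  29  32  67  56  58  90 126 131 131 130 134 132]
176 [ 75  70  68  68  51  25  23  21  26  24  20  61  46  68  73  71  72  34  64  73  68  71  69  66  54  72 115 128 145 122]
177 [ 68  69  68  68  48  23  25  19  26  23  19  70  71  73  72  70  70  73  70  70  68  71  71  68  69  63  63  55  73 113]
```

```bash
python3 - <<'E'
from h import *
o=sensors.get_obs(); s=pickle.load(open('pics/scene13.png.pkl','rb')); p=o['eef_pos']; X,Y,_=R.from_rotvec(o['eef_rot']).apply(np.eye(3)); Z=np.array([0,0,1.])
e=p+56*X+48*Z; P=lambda q:np.round(proj(s,q),1)
print('ring', {a:list(P(e+13*(np.cos(np.radians(a))*X+np.sin(np.radians(a))*Z))) for a in range(0,360,45)})
g=p+40*X+48*Z
print('gripend corners',[(y,z,list(P(g+y*Y+z*Z))) for y in(-15,15) for z in(-15,15)])
f=p
for w in(-15,-30,15,30): print('finger y',w,[list(P(p+w*Y+k*X+(36.9+h)*Z)) for k in(-9.5,9.5) for h in(0,70)])
E
```

```text
ring {0: [np.float64(376.5), np.float64(165.0)], 45: [np.float64(375.9), np.float64(163.0)], 90: [np.float64(373.9), np.float64(163.3)], 135: [np.float64(371.8), np.float64(165.5)], 180: [np.float64(370.7), np.float64(168.5)], 225: [np.float64(371.4), np.float64(170.4)], 270: [np.float64(373.3), np.float64(170.1)], 315: [np.float64(375.5), np.float64(167.9)]}
gripend corners [(-15, -15, [np.float64(366.1), np.float64(170.7)]), (-15, 15, [np.float64(366.7), np.float64(162.8)]), (15, -15, [np.float64(373.4), np.float64(175.0)]), (15, 15, [np.float64(374.0), np.float64(167.1)])]
finger y -15 [[np.float64(354.9), np.float64(176.5)], [np.float64(355.9), np.float64(157.5)], [np.float64(359.2), np.float64(173.9)], [np.float64(360.4), np.float64(154.9)]]
finger y -30 [[np.float64(351.3), np.float64(174.3)], [np.float64(352.2), np.float64(155.4)], [np.float64(355.7), np.float64(171.7)], [np.float64(356.7), np.float64(152.8)]]
finger y 15 [[np.float64(362.1), np.float64(181.0)], [np.float64(363.4), np.float64(161.9)], [np.float64(366.5), np.float64(178.3)], [np.float64(367.9), np.float64(159.3)]]
finger y 30 [[np.float64(365.8), np.float64(183.2)], [np.float64(367.2), np.float64(164.2)], [np.float64(370.2), np.float64(180.5)], [np.float64(371.7), np.float64(161.5)]]
```

```bash
python3 -c "
from h import *
go(528,-258.2,190,-104.95); go(505,-252,190,-104.95)"
```

```text
psi -104.43 travel [ 0.259 -0.264 -0.03 ] turn 0.0029 q [-0.124  0.267 -0.155 -0.012 -1.162 -0.123] F [ 0.331  0.68  -2.58 ] t 24.1 w 29.689372707386255 p [ 505.078 -220.124  187.167]
psi -104.43 travel [ 0.257 -0.065 -0.027] turn 0.0029 q [-0.124  0.267 -0.155 -0.012 -1.162 -0.123] F [ 0.331  0.68  -2.58 ] t 24.1 w 29.689372707386255 p [ 505.078 -220.124  187.167]
```

Emit:
carry_out(
  steps=[
    {"travel": [0.15,-0.03,-0.025],"turn": 0.003},
    {"travel": [0.257,-0.065,-0.025],"turn": 0.003},
    {"travel": [0.258,-0.16,-0.025],"turn": 0.003},
    {"travel": [0.259,-0.264,-0.025],"turn": 0.003},
    {"travel": [0.259,-0.264,-0.025],"turn": 0.003},
    {"travel": [0.259,-0.264,-0.025],"turn": 0.003},
  ],
)

```text
time_s: 24.7
eef_pos: [528.5, -258.6, 188.9]
eef_rot: [1.913, -2.489, -0.029]
force: [-0.2, 0.5, -3.3]
width: 29.7
grasp_force: 60.0
```

```bash
python3 - <<'E'
from h import *
go(582.1,-272.8,186,-104.95)
o=sensors.get_obs(); s=snap('scene','scene14.png'); t=snap('top','top14.png'); p=o['eef_pos']; X,Y,_=R.from_rotvec(o['eef_rot']).apply(np.eye(3)); Z=np.array([0,0,1.])
e=p+56*X+48*Z
print('eye',e,proj(s,e),'tip',proj(s,[532.8,-317.5,237.5]),'top eye',proj(t,e))
g=p+40*X+48*Z; P=lambda q:np.round(proj(s,q),1)
print('gripend corners',[(y,z,list(P(g+y*Y+z*Z))) for y in(-15,15) for z in(-15,15)])
c=np.round(proj(s,e)).astype(int); im=s['pixels'].astype(int)
for r in range(c[1]-20,c[1]+16): print(r,''.join('R' if im[r,k,0]>im[r,k,1]+50 else 'B' if im[r,k,2]>im[r,k,0]+50 else '#' if im[r,k].mean()<60 else('+' if im[r,k].mean()<100 else('o' if im[r,k].mean()<160 else 'O')) for k in range(c[0]-30,c[0]+30)))
im=t['pixels'].astype(int)
for r in range(195,240): print(r,''.join('R' if im[r,k,0]>im[r,k,1]+50 else 'B' if im[r,k,2]>im[r,k,0]+50 else '#' if im[r,k].mean()<50 else('+' if im[r,k].mean()<100 else('o' if im[r,k].mean()<170 else 'O')) for k in range(405,470)))
E
```

```text
psi -104.93 travel [-0.    -0.463  0.016] turn 0.0001 q [-0.186  0.33  -0.061 -0.011 -1.195 -0.07 ] F [-0.198  0.484 -3.282] t 24.7 w 29.700876802167215 p [ 528.457 -258.565  188.858]
eye [ 514.033 -312.673  236.329] (np.float64(373.0080636236776), np.float64(157.4539296866919)) tip (np.float64(368.4413737273628), np.float64(154.43677643079224)) top eye (np.float64(440.3856600756025), np.float64(226.73682291551447))
gripend corners [(-15, -15, [np.float64(365.6), np.float64(161.4)]), (-15, 15, [np.float64(366.2), np.float64(153.5)]), (15, -15, [np.float64(372.7), np.float64(165.6)]), (15, 15, [np.float64(373.3), np.float64(157.6)])]
137 +#+#############################oooooooooooooooooooooooooooo
138 O++++#################+++######+#ooooooooooooooooooooooooooo
139 o##++++#############+o++###########ooooooooooooooooooooooooo
140 ####++++###########+++###############ooooooooooooooooooooooo
141 ######++++#################++o+########ooooooooooooooooooooo
142 ########++++#######+####+++++++++######+#o####oooooooooooooo
143 ###########+++#####++###oO+##++++++####+++++++##oooooooooooo
144 
[... 4330 characters left out ...]

230 #++++++++#++++++++++++++++++++++++++++++o+ooooo+ooo+####oOOOOOOoO
231 ###++++++#+++++++++++++++++++#++++++#####++++++++++####+oOOOOOOOo
232 ++#+++++++++++++++++++++++++++++++++######+++#####ooo++ooOOooOOOo
233 #+++++++++++++++++++++++++++#+++++++#####++++#####OOoooOOOoooOOOO
234 ##oo++++#+++++++++++++++++++#+++++++#####++++#####OOOOOOOOOOoOOOO
235 ##+oooo+#+++++++++++++++++++#++++++######++++#####OOoOOOOOOOoOOOO
236 #+#+Ooo+#+++++++++++++++++++#++++++######+BB######OOooOooOOOOOOOO
237 ###oO+##++++##+++++++++++++++++++++######BBB######OoooOoooOOOOOOO
238 ##+oOo##++++####+#+++++++++#+++++++######BBB######OOoOOOOOOOoOOOO
239 ##+oo+##+++###########+++++#++++++#######BBB######OOoOOOOOOOOOOOO
```

Emit:
carry_out(
  steps=[
    {"travel": [0,-0.05,-0.01],"turn": 0},
    {"travel": [0,-0.1,-0.01],"turn": 0},
    {"travel": [0,-0.15,-0.01],"turn": 0},
    {"travel": [0,-0.2,-0.005],"turn": 0},
    {"travel": [0,-0.25,0],"turn": 0},
    {"travel": [0,-0.25,0],"turn": 0},
  ],
)

```text
time_s: 25.4
eef_pos: [558.3, -266.9, 188.5]
eef_rot: [1.913, -2.49, -0.027]
force: [0.6, 1.4, -2.6]
width: 29.8
grasp_force: 60.0
```

Emit:
carry_out(
  steps=[
    {"travel": [0,-0.07,0.006],"turn": 0},
    {"travel": [0,-0.14,0.012],"turn": 0},
    {"travel": [0,-0.21,0.018],"turn": 0},
    {"travel": [0,-0.21,0.018],"turn": 0},
    {"travel": [0,-0.21,0.018],"turn": 0},
  ],
)

```text
time_s: 25.9
eef_pos: [581.9, -273.4, 186.2]
eef_rot: [1.913, -2.49, -0.027]
force: [0.9, 0.9, -2.9]
width: 29.5
grasp_force: 60.0
```

```bash
python3 - <<'E'
from h import *
go(582.1,-272.8,186,-104.95)
o=sensors.get_obs(); s=snap('scene','scene15.png'); t=snap('top','top15.png'); p=o['eef_pos']; X,Y,_=R.from_rotvec(o['eef_rot']).apply(np.eye(3)); Z=np.array([0,0,1.])
e=p+56*X+48*Z; print('eye',e,proj(s,e),'tip',proj(s,[532.8,-317.5,237.5]),'root',proj(s,[601,-336,228]))
im=s['pixels'].astype(int)
for r in range(128,172): print(r,''.join('R' if im[r,k,0]>im[r,k,1]+50 else 'B' if im[r,k,2]>im[r,k,0]+50 else '#' if im[r,k].mean()<60 else('+' if im[r,k].mean()<100 else('o' if im[r,k].mean()<160 else 'O')) for k in range(325,395)))
im=t['pixels'].astype(int)
for r in range(182,225): print(r,''.join('R' if im[r,k,0]>im[r,k,1]+50 else 'B' if im[r,k,2]>im[r,k,0]+50 else '#' if im[r,k].mean()<50 else('+' if im[r,k].mean()<100 else('o' if im[r,k].mean()<170 else 'O')) for k in range(425,465)))
E
```

```text
psi -104.95 travel [-0.006 -0.001  0.001] turn 0.0 q [-0.194  0.424  0.076 -0.011 -1.237 -0.064] F [ 0.944  0.949 -2.886] t 25.9 w 29.45773399443497 p [ 581.861 -273.428  186.172]
eye [ 567.419 -327.531  233.661] (np.float64(360.2285524679699), np.float64(150.35153009037487)) tip (np.float64(368.4413737273628), np.float64(154.43677643079224)) root (np.float64(352.2420632616844), np.float64(147.1874771039914))
128 #################################oooooooooooooooooooooooooo+##########
129 ##################################ooooooooooooooooooooooooo+##########
130 #####+++############################oooooooooooooooooooooooo##########
131 +##++oo+++################+++#+#######oooooooooooooooooooooo+#########
132 +++oo###++++############+oo++###########oooooooooooooooooooo+#########
133 +#+#######+++###########++#######+######+#ooooooooooooooooooo+########
134 o++########+++++########+#######++++#####+#ooooooooooooooooooo+#######
135 ooo+#########++++#####+++####+#++++++#######+######oooooooooo++#######
136 ooo+#######+####+++#####++##+o+##+++++o+###++++++++##oooooooooo+######
137 ooo#####
[... 3847 characters left out ...]
++++++R#+++###+++++++++++
210 +++++++++++++#+++++++R#######+++++++++++
211 +++++++++++++#++++++RR#######+++++++++++
212 +++++++++++++#++++++R########+++++++++++
213 +++++++++++++#++++++R########+++++++++++
214 #+++++++++++#+++++++R##BB+###+++++++++++
215 o#####++++++#+++++++R##BBB###+++++++++++
216 ooooo+###+++#++++++RR##BB+###+++++++++++
217 oooOOoo+++#+#++++++R###BB####+++++++++++
218 oooOOOO+oo#+#+++o+RR##+BB####+++++++++++
219 ooOOOOO+o+##++++RRRR##+BB####+++++++++++
220 ooOOOOOo++##++++oOR###BBB####++++++++++o
221 ++ooooOOO+##+++oOO####BBB####++++++++ooo
222 ++++++ooo++++++oOo####BBB####++o++oo+ooo
223 +++++++++++++++OOo####BBB####++++#oooooo
224 +++++++++++++++oO+####B+B####+#####+oooo
```

Emit:
carry_out(
  steps=[
    {"travel": [0,0,0.015],"turn": 0},
    {"travel": [0,0,0.03],"turn": 0},
    {"travel": [0,0,0.04],"turn": 0},
    {"travel": [0,0,0.04],"turn": 0},
  ],
)

```text
time_s: 26.4
eef_pos: [581.1, -273.2, 181.4]
eef_rot: [1.912, -2.49, -0.028]
force: [0.2, 0.2, -2.8]
width: 29.6
grasp_force: 60.0
```

Emit:
carry_out(
  steps=[
    {"travel": [0,0,0.015],"turn": 0},
    {"travel": [0,0,0.025],"turn": 0},
    {"travel": [0,0,0.025],"turn": 0},
  ],
)

```text
time_s: 26.7
eef_pos: [581.5, -273.3, 180.5]
eef_rot: [1.913, -2.49, -0.025]
force: [-2.3, 2.9, 4.3]
width: 29.6
grasp_force: 60.0
```

Emit:
carry_out(
  steps=[
    {"travel": [0,0,0],"turn": 0},
    {"travel": [0,0,0],"turn": 0},
    {"travel": [0.002,0,0.03],"turn": 0},
    {"travel": [0.007,0,0.07],"turn": 0},
    {"travel": [0.016,0,0.11],"turn": 0},
    {"travel": [0.016,0,0.11],"turn": 0},
  ],
  jaw=0,
  newtons=6,
)

```text
time_s: 27.3
eef_pos: [579.9, -274.7, 163.7]
eef_rot: [1.911, -2.489, -0.031]
force: [0.1, -0.3, -4.2]
width: 29.9
grasp_force: 6.0
```

Emit:
carry_out(
  steps=[
    {"travel": [0.01,0,0.03],"turn": 0},
    {"travel": [0.025,0,0.07],"turn": 0},
    {"travel": [0.025,0,0.07],"turn": 0},
    {"travel": [0.025,0,0.07],"turn": 0},
  ],
)

```text
time_s: 27.7
eef_pos: [579.4, -277.6, 156.4]
eef_rot: [1.912, -2.49, -0.029]
force: [0.4, -1.3, -4.4]
width: 29.9
grasp_force: 6.0
```

```bash
python3 - <<'E'
from h import *
o=sensors.get_obs(); print(o['eef_pos'],o['force'],o['width'])
s=snap('scene','scene16.png'); im=s['pixels'].astype(int)
for r in range(135,185): print(r,''.join('R' if im[r,k,0]>im[r,k,1]+50 else 'B' if im[r,k,2]>im[r,k,0]+50 else '#' if im[r,k].mean()<60 else('+' if im[r,k].mean()<100 else('o' if im[r,k].mean()<160 else 'O')) for k in range(315,385)))
E
```

```text
[ 579.371 -277.579  156.395] [ 0.37  -1.264 -4.447] 29.8889188126164
135 ooooo+#######################################oooooooooooooooooooooooo#
136 oooooo+#####################################oooooooooooooooooooooooo++
137 oooooo+##########+###########################ooooooooooooooooooooooooo
138 oooooo+##++####++oo############################ooooooooooooooooooooooo
139 oooooo+##++++##ooo+++################+++#########ooooooooooooooooooooo
140 oooooo+#####+++o###++++############+oo++###########ooooooooooooooooooo
141 oooooo+###+++++######++++##########++######+######++#ooooooooooooooooo
142 oooooo++++ooo+#########+++##############+#+++o+#####+#oooooooooooooooo
143 oooooooooooooo+##########++++####+++####O+##++++#############ooooooooo
144 oooooooooooooo+#######++###+++#####++##+o+#+#++++++###++++++++#ooooooo
145 oooooooooooooo#######+oo+####+++#####+######+#++++++#++++++++++##ooooo
146 oooooooooooooo++#####oooo+#####+++#####+++##+#+#++++++++++++++++#ooooo
147 oooooooooooooooo++###o++oo++####+++#####+++++#+++++++++++++++++##ooooo
148 oooooooooooooooooo+####+++oo+###+#+++#####+++#++++++
[... 2018 characters left out ...]
o++++++++++++++++++##+ooo
176 ############oooooooOOOOOBBBB#BBBBB++++++######+++++++++++++++++++++#+o
177 ##############ooooOOOOOOOoBBBBBB##+++ooo+######+++++++++++++++++++++++
178 #################OOOOOOOOOO+BBBB+++ooooooo+####+++++++++++++++++++++++
179 ################oOOOOOOOOOoo+BB#++oooooooo+####+##++++++++++++++++++++
180 ###############+OOOOOOOOOOooooB+o+ooooooo++++#######++++++++++++++++++
181 ###############oooOOOOOOOooooOooo+oooooo+#++++#######+++++++++++++++++
182 ##############ooooooooOOoooooOooo+ooooo+++++++++#######+++++++++++++++
183 #############+oooooooooo+oooOo#+o+oooo+++++++++#++o#######++++++++++++
184 #############oooooooooOooooO+##oo+ooo+++++++++#+oOOo###++++#++++++++++
```

Emit:
carry_out(
  steps=[
    {"travel": [0,0,0],"turn": 0},
    {"travel": [0,0,0],"turn": 0},
    {"travel": [0,0,0],"turn": 0},
    {"travel": [0,0,0],"turn": 0},
    {"travel": [0,0,0],"turn": 0},
    {"travel": [0,0,0],"turn": 0},
    {"travel": [0,0,0],"turn": 0},
    {"travel": [0,0,0],"turn": 0},
    {"travel": [0,0,0],"turn": 0},
    {"travel": [0,0,0],"turn": 0},
  ],
  jaw=100,
)

```text
time_s: 28.75
eef_pos: [579.9, -277.6, 157.0]
eef_rot: [1.913, -2.49, -0.027]
force: [-0.2, 0.1, 0.1]
width: 86.6
grasp_force: 0.0
```

Emit:
carry_out(
  steps=[
    {"travel": [-0.1,0,0],"turn": 0},
    {"travel": [-0.3,0,0],"turn": 0},
    {"travel": [-0.6,0,-0.1],"turn": 0},
    {"travel": [-0.9,0.1,-0.3],"turn": 0},
    {"travel": [-1,0.4,-0.5],"turn": 0},
    {"travel": [-1,0.7,-0.5],"turn": 0},
    {"travel": [-1,1,-0.5],"turn": 0},
    {"travel": [-1,1,-0.5],"turn": 0},
  ],
)

```text
time_s: 29.55
eef_pos: [491.9, -129.9, 220.9]
eef_rot: [1.915, -2.489, -0.029]
force: [0.6, -0.2, 1.5]
width: 87.1
grasp_force: 0.0
```

Emit:
carry_out(
  steps=[
    {"travel": [-0.2,0.3,-0.2],"turn": 0},
    {"travel": [-0.4,0.6,-0.4],"turn": 0},
    {"travel": [-0.6,0.8,-0.6],"turn": 0},
    {"travel": [-0.8,1,-0.6],"turn": 0},
    {"travel": [-1,1,-0.6],"turn": 0},
    {"travel": [-1,1,-0.6],"turn": 0},
    {"travel": [-1,1,-0.6],"turn": 0},
  ],
)

```text
time_s: 30.25
eef_pos: [411.7, 15.0, 294.9]
eef_rot: [1.914, -2.489, -0.027]
force: [-1.1, -0.5, 0.3]
width: 86.9
grasp_force: 0.0
```

```bash
python3 - <<'E'
from h import *
o=sensors.get_obs(); print(o['eef_pos'],o['force'],o['width'],o['time_s'])
s=snap('scene','scene17.png'); t=snap('top','top17.png')
def show(c,r0,r1,c0,c1):
    im=c['pixels'].astype(int)
    for r in range(r0,r1): print(r,''.join('R' if im[r,k,0]>im[r,k,1]+50 else 'B' if im[r,k,2]>im[r,k,0]+50 else '#' if im[r,k].mean()<60 else('+' if im[r,k].mean()<100 else('o' if im[r,k].mean()<160 else 'O')) for k in range(c0,c1)))
show(s,130,215,330,385); show(t,190,240,400,465)
b=pickle.load(open('pics/top12.png.pkl','rb'))
print('lever diff', np.abs(t['pixels'][208:233,276:304].astype(int)-b['pixels'][208:233,276:304]).mean())
e=[566,-326.8]
print('hanging expect: eye',proj(s,[*e,228]),'mouth',proj(s,[*e,43]))
E
```

```text
[411.708  14.952 294.858] [-1.051 -0.46   0.31 ] 86.86518903012718 30.25
130 OOOOOOOOOOOOOOOOOOOOOOOOOOOOOOOOOOOOOOOOOOOOOOOOOOOOOOO
131 OOOOOOOOOOOOOOOOOOOOOOOOOOOOOOOOOOOOOOOOOOOOOOOOOOOOOOO
132 OOOOOOOOOOOOOOOOOOOOOOOOOOOOOOOOOOOOOOOOOOOOOOOOOOOOOOO
133 OOOOOOOOOOOOOOOOOOOOOOOOOOOOOOOOOOOOOOOOOOOOOOOOOOOOOOO
134 OOOOOOOOOOOOOOOOOOOOOOOOOOOOOOOOOOOOOOOOOOOOOOOOOOOOOOO
135 OOOOO++++oooooo+oOOOOOOOOOOOOOOOOOOOOOOOOOOOOOOOOOOOOOO
136 Oo+++++######+++ooooOOOOOOOOOOOOOOOOOOOOOOOOOOOOOOOOOOO
137 +++##++#+++++#####++o+oOOOOOOOOOOOOOOOOOOOOOOOOOOOOOOOO
138 +##++++++++++++++#+##+++oOOOOOOOOOOOOOOOOOOOOOOOOOOOOOO
139 ++++++oooooooooo+++++##++oOOOOOOOOOOOOOOOOOOOOOOOOOOOOO
140 +++oooooooooooooooo++++++++OOOOOOOOOOOOOOOOOOOOOOOOOOOO
141 ++++++++++ooooooooooo++++#++oOOOOOOOOOOOOOOOOOOOOOOOOOO
142 ++++++++++++++oo++ooooo+++#++oOOOOOOOOOOOOOOOOOOOOOOOOO
143 ++++++++++++++++++o++ooo+++#++OOOOOOOOOOOOOOOOOOOOOOOOO
144 ++++++++++++++++++++++++o++++++OOOOOOOOOOOOOOOOOOOOOOOO
145 +++++++++++++++++++++++++o+++++oOOOoooOOOOOOOOOOOOOOoOo
146 ++++++++++++++++++++++++++++++#+oOOooooooOOOOOooooooooo
147 +++
[... 7056 characters left out ...]
########++######ooo++oOOOO
233 ###############################################++######OOOooOOOOO
234 ###############################################++######OOOOOOOOOO
235 ###############################################++######OOOOOOOOOO
236 ##############################################++B######OOoOOoOOOO
237 ##############################################BBB######OOOOOoOOOO
238 ##############################################BBB######OOOOOOOOOO
239 ##############################################BBB######OOOOOOOOOO
lever diff 22.133333333333333
hanging expect: eye (np.float64(360.4174937815638), np.float64(152.0849016500215)) mouth (np.float64(357.65286945909907), np.float64(196.80770094038292))
```

Emit:
carry_out(
  steps=[
    {"travel": [0,0.3,-0.3],"turn": 0},
    {"travel": [0,0.4,-0.6],"turn": 0},
    {"travel": [0,0.4,-0.8],"turn": 0},
    {"travel": [0,0.4,-0.8],"turn": 0},
    {"travel": [0,0.4,-0.8],"turn": 0},
  ],
)

```text
time_s: 30.85
eef_pos: [366.3, 25.2, 391.3]
eef_rot: [1.911, -2.491, -0.028]
force: [-0.1, 0.5, -0.3]
width: 86.9
grasp_force: 0.0
```

```bash
python3 - <<'E'
from h import *
t=snap('top','top18.png'); a=pickle.load(open('pics/top17.png.pkl','rb'))
print('bar moved since?',np.abs(t['pixels'][190:240,425:455].astype(int)-a['pixels'][190:240,425:455]).mean(), sensors.get_obs()['time_s'])
im=t['pixels'].astype(int)
for r in range(180,235): print(r,''.join('R' if im[r,k,0]>im[r,k,1]+50 else '#' if im[r,k].mean()<60 else('+' if im[r,k].mean()<120 else('o' if im[r,k].mean()<180 else 'O')) for k in range(220,325)))
E
```

```text
bar moved since? 4.168444444444445 30.9
180 ++#OOoOOOOOO##OOOOOO+OOOOOO#OOOOOOo++++oo+OOOOOoOOOOO+++#++OoOooOOO++####################################
181 ++#OOoOOOOOo#+OOOOOO+OOOOOO#OOOOOO++++++++OOOOOOOOOOo#++###oOoOOOOOOOOOO++###############################
182 ++#OOOOOOOO+#+OOOOOOOOOOOOO+OOOOOO++++++++oooOOOOOOO+#++#+#oooOOOOOOOOOOOOOOO++##########################
183 ++#++OOOOOO##OOOOOOOOOOOOO++OOOOOO++++++o+++OOOOOOOO++++++#OoOOOOOOOOOOOOOOOOOOOOO+######################
184 ++###OOOOOO##OOOOOO+OOOOOO#OOOOOO++++++oooooOOoOOOOO#+++++#OoOOOOOOOOOOOOOOOOOOOOOOOOOO+#################
185 #+##+OOOOOO##OOOOOO+OOOOOO#OOOOOO++++++OOoooOOOOOOOO#+++##+OoOOOOOOOOOOOOOOOOOOOOOOOOOOOOOOo+############
186 oo+ooOOOOOo##OOOOOOoOOOOOO#OOOOOO#+++++OOooOOOOOOOOo+++#+#oOOOOOOOOOOOOOOOOOOOOOOOOOOOOOOOOOOOOOo########
187 OOOOOOOOOO+#oOOOOOOOOOOOOo+OOOOOO#++++oOoooOOOOOOOO+++++o+OoOOOOOOOOOOOOOOOOOOOOOOOOOOOOOOOOOOOOO+#######
188 OoOOOOOOOO##OOOOOOoOOOOOO#oOOOOOO+++++oOoooOOOOOOOO#++++ooOooOOOOOOOOOOOOOOOOOOOOOOOOOOOOOOo+++OO+#######
189 OoOOOOOOOO##OOOOOOoOOOOOO#OOOOOO++++++OooooOOOOOOOO#+++oOOooOOOOOO
[... 4289 characters left out ...]
OOoOOOOOOOOOOOOOOOo+oOOO################
229 ##############################################################+OOOO+OOOOOOOOOOOOOOo+++OOO################
230 ###############################################################OOO+#+ooOOOOOOOOOOOO++oOOo################
231 ###############################################################+o+#######+ooOOOOOOOOOOOO+################
232 #############################################################################++ooOOOOOOO#################
233 ##################################################################################+ooOOO#################
234 #########################################################################################################
```

```bash
python3 - <<'E'
from h import *
a=pickle.load(open('pics/top18.png.pkl','rb')); b=snap('top','top19.png')
d=lambda r0,r1,c0,c1:np.abs(a['pixels'][r0:r1,c0:c1].astype(int)-b['pixels'][r0:r1,c0:c1]).mean()
print('still: bar',d(190,240,425,455),'lever',d(205,235,276,304),'ref',d(120,160,300,340)); print(sensors.get_obs()['time_s'], np.abs(sensors.get_obs()['qd']).max())
print(arm.sign_off())
E
```

```text
still: bar 3.002 lever 1.6365079365079365 ref 2.105208333333333
30.95 0.004889631785064359
the job is handed in; nothing more can be done
None
```

The job is handed in at about 31 s: the bar hangs by its eye on the hook, and I judge the lever to be at its stop. That last part rests on hard resistance at the end of the swing and the lever staying put without the bar. The pictures show only about 61° of travel against the 70° given for a lever starting at 0 rad, which fits only if it began slightly closed.

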